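Load a bench ageing pot and lock its bayonet lid behind the guard

ROBOT

A 6-joint arm with a two-finger parallel gripper is mounted at the origin on the work surface. World frame = base frame: x ahead of the robot, y to its left, z up, the work surface at z = 0. Lengths are in m, angles in degrees, forces in N, time in s.
With the tool pointing down it reaches from about 0.35 to 0.875 m from the base axis. Payload 4.2 kg.
Tool frame: the origin (TCP) lies midway between the tips of the shut fingers; the grasp point (between the pads) lies 19 mm behind it; z points along the fingers, y is the line along which they close (so a half turn about z gives the same grasp; the last joint's range is limited). The gripper opens to 87 mm and grips with 3 to 60 N. Pads are 19 mm wide; open, the fingers measure 117 mm over their backs; the gripper's body (75 mm by 190 mm) begins 51 mm behind the grasp point.
Start: joints at [-58.579, 22.042, 0.453, 0, -68.411, -14.817], TCP at [0.179, -0.599, 0.223] pointing down, gripper open.
Joint ranges: [-179.83, 179.83], [-69.29, 118.12], [-61.27, 80.66], [-181.25, 117.63], [-171.15, -9.14], [-177.46, 177.46]. Speed limits (degrees/s): [159.86, 159.86, 180, 180, 180, 180].

INTERFACE

Orientations are given as a 3x3 rotation matrix whose columns are the frame's x, y, z axes.
In Python, from station import sense, capture, finish_job, silhouettes, landmark_of gives the robot as it stands.
- The arm moves only by the tool step_arm, never from a script. Its arguments are lists of equal length, an entry for each row: "linear": the shift along the tool's x, y, z in mm, a list of three; "delta_rot": the turn, a rotation vector about the tool's x, y, z in rad, a list of three; "grip": the finger opening in mm, from 0 to 87. A call has 1 to 10 rows; each row shifts and turns the commanded pose from where the row before left it, along the tool's axes as they then stand; what a row does not reach is not made up. A row lasts 1/8 s, in which the tool goes at most 62.5 mm and 10.7 degrees, less where a joint would pass 70% of its speed; a pose out of reach is approached as far as the arm can. A call with a gripper value outside its range is refused whole. The fingers move at their own pace and stop on an object; the grip force is fixed at half the most. Time passes only in rows, so rows that do not move let the fingers close. It gives the time, the measured TCP pose, the force, the opening and the grip force at its end, in the units of the state.
- sense(): the state, without advancing time (a new reading comes with each control period).
- capture(name): name is "scene" or "top" or "wrist"; returns a dict with "img" (480x640x3 uint8, red, green, blue), "fx", "fy", "cx", "cy" (pixels), "k1" (the pictures are not rectified: a ray, as slopes to the right and down, at radius r is drawn at 1 + k1 r^2 times it, then the intrinsics apply), "world_to_cam" (4x4, takes a point from world to camera coordinates); the wrist camera has in their place "mount" (4x4, takes a point from camera to tool coordinates, whose origin is the TCP and whose axes are the flange's). Camera axes: x right, y up, looking along -z (the intrinsics and any distortion apply to the point x, -y, -z); pixel columns grow to the right and rows downward; lengths in m; the calibration is good to about 2 mm. A picture is of the moment at which its call begins: read the wrist's pose just before it. There is no depth.
- finish_job(): hands the job in; it is judged then, once.
Trained networks look in the newest picture that a camera, given by its name, has taken for a name from the list of things; names that differ only in an ending like _2 or _b are one class to them, and where a whole thing is asked for, a point or a joint stands for the part that bears it (a point fixed in the world has none). Each returns a list of dicts, best first, with "score" (0 to 1); they miss things now and then, are a little off and sometimes report something else, mostly with a low value. They report only what shows in the picture. A call takes as long as a camera call.
- silhouettes(camera, label): "mask" (480x640 bool, what is visible of it) and "point" ([column, row] in pixels, amid what is visible of it).
- landmark_of(camera, label): "point" ([column, row] in pixels: a listed point, or the origin of a listed thing).
The state is a dict: "time_s": time; "joints": joint angles; "joint_velocities": joint speeds; "effort": joint torques, N m; "tcp_pos": TCP position; "ee_rot": TCP orientation; "wrist_force": force on the tool from outside, world axes, zero at the start; "moment": the same for the moment, N m; "gripper_width": opening from 0.0 (shut) to 1.0 (fully open); "gripper_force": force on a finger pad.
Only numpy, scipy, OpenCV 4.12 (cv2) and the standard library are available. Lean on these libraries where they do the work, as an engineer would, in place of code of your own. Each camera call takes 0.05 s, during which the arm holds its last target. There are 200 camera calls.

TASK

Get the ageing pot ready to run: swing its clear guard door wide open, to about a right angle, put every cream test block from the mat into the pot, then lay the lid on and twist it clockwise until its bayonet is tight against the stop. Finally shut the guard door fully; leave the other things on the bench alone.

Things in the scene. Friction and masses are not known exactly. Their poses are not given: they have to be found in the camera images.
- pot_mouth (a point): Centre of the steel pot's mouth: on its upright axis, level with the top of its rubber seal, 114 mm above the bench. z up; -x points out through the guard's front (door side), +y to the door's hinge side. The pot is fixed; clear inner diameter 132 mm, inner floor 71 mm below this point: room for four blocks standing, e.g. 38 mm off the axis, 90 degrees apart.
- station: Blue plinth that carries pot and guard; origin on the bench under the pot's axis, same axes as pot_mouth. Guard of clear panels to 240 mm above the bench, open on top: side panels 120 mm either side of the pot's axis, rear one 135 mm behind it, the door in front, 111 mm before it. Behind the rear panel a control box, 160 mm high. Fixed.
- collar: Aluminium collar round the pot's mouth (origin and axes as station): inner diameter 166, outer 178 mm, top 13 mm above pot_mouth. Three dark hooks reach inward to 72.5 mm from the axis, 26 mm wide, underside 5 mm and top 13 mm above pot_mouth, at 60, 180, 300 degrees from x, counter-clockwise from above; gaps centred at 0, 120, 240 degrees (green marks). Red marks: see lid.
- gasket (a joint): How far the springy rubber seal on the pot's rim is pressed down, in m: 0 free. It bears about 6 N before it gives (roughly the lid's own weight), then 3 mm for each further 9 N.
- guard_door (a joint): Angle in rad of the guard's clear front door: 0 shut, grows as it opens, stop at 1.8. Panel 238 mm wide, 6 mm thick, top edge 240 mm above the bench, on an upright hinge at its +y edge (frame of pot_mouth). Opening takes the handle out to -x, then round to +y: clockwise from above. It stays where it is left (friction about 0.12 N m).
- guard_handle (a point): Grip point, 223 mm above the bench, on the door's upright round black pull bar, 14 mm diameter: its free top end is 22 mm above this point, its upper fixing 28 mm below. The bar stands 40 mm in front of the panel, 190 mm from the hinge along it. Axes turn with the door: -x out from the panel, y along it to the hinge. Pinched from above, the bar can turn between the fingers.
- guard_hinge (a point): Point on the door's upright hinge axis, level with guard_handle.
- lid_grip (a point): Centre of the black handle bar of the loose steel lid (0.5 to 0.75 kg), on the lid's axis, 44 mm above its flat underside. z up, y along the bar. Bar 130 mm long, 18 wide, 20 high, on two posts 100 mm apart, 26 mm free beneath it. This point is 44 mm above pot_mouth when the lid is laid on, 41 mm when it is tight.
- lid: Lid disc, 138 mm diameter, 8 mm thick; origin at the centre of its underside, axes as lid_grip. Three dark lugs reach 78 mm from the axis at 0, 120, 240 degrees from x (green marks). It drops in, lugs in the collar's gaps: green on green within 20 degrees, axes within 2 mm. Turned clockwise from above, ramps run under the hooks from 26 and bite from 36 to 50 degrees; dead stop at 70 (green on red). Up to 0.6 N m.
- block1_mid (a point): Centre of one cream-white rigid polymer test block, 34 x 34 mm and 64 mm tall, 60 to 110 g, starting upright on the green mat (z along its 64 mm length, x and y across its flat sides). Two to four of them are present; an absent one reads None.
- block2_mid (a point): Centre of one cream-white rigid polymer test block, 34 x 34 mm and 64 mm tall, 60 to 110 g, starting upright on the green mat (z along its 64 mm length, x and y across its flat sides). Two to four of them are present; an absent one reads None.
- block3_mid (a point): Centre of one cream-white rigid polymer test block, 34 x 34 mm and 64 mm tall, 60 to 110 g, starting upright on the green mat (z along its 64 mm length, x and y across its flat sides). Two to four of them are present; an absent one reads None.
- block4_mid (a point): Centre of one cream-white rigid polymer test block, 34 x 34 mm and 64 mm tall, 60 to 110 g, starting upright on the green mat (z along its 64 mm length, x and y across its flat sides). Two to four of them are present; an absent one reads None.
- hexkey: loose dark steel L-shaped hex key lying flat on the bench, bystander: about 100 x 35 mm, 8 mm thick. Origin: centre of its underside. To be left alone.
- weight: loose brass calibration weight, bystander: 48 mm diameter, 66 mm tall. Origin: centre of its underside. To be left alone.
- washbottle: loose white bottle with a red cap, bystander: 60 mm diameter, 140 mm tall. Origin: centre of its underside. To be left alone.
- mug: loose blue mug, bystander: 80 mm diameter, 90 mm tall. Origin: centre of its underside. To be left alone.

How it is judged (in metres and radians):
On the way, in this order (a step that is already met when the one before it is completed fails the run):
1. the guard door has been swung wide open (over 1.2 rad) (value of joint guard_door above 1.2 rad), for 0.2 s.
2. every test block is in the pot, below its mouth (horizontal distance between each of block1_mid, block2_mid, block3_mid, block4_mid and pot_mouth below 0.062 m and z of block1_mid in the frame of pot_mouth between -0.08 and -0.033 m and z of block2_mid in the frame of pot_mouth between -0.08 and -0.033 m and z of block3_mid in the frame of pot_mouth between -0.08 and -0.033 m and z of block4_mid in the frame of pot_mouth between -0.08 and -0.033 m), for 0.2 s.
3. the lid sits level on the pot, twisted until its ramps have pulled it down at least 2 mm (z of lid_grip in the frame of pot_mouth below 0.042 m and horizontal distance between lid_grip and pot_mouth below 0.006 m and angle between lid_grip's own z axis and vertical below 0.04 rad), for 0.2 s.
At the end, for the whole second after the job is handed in: Every block present is in the pot (within 62 mm of its axis, centre 33 mm or more below the mouth); the lid level (0.04 rad), within 6 mm of the axis, cammed down 2 mm or more from its laid-on height; the door shut to 0.05 rad; all released and at rest (all of step 2 and all of step 3 and value of joint guard_door below 0.05 rad and velocity of joint guard_door below 0.02 rad/s and linear speed of lid below 0.02 m/s); the robot touches nothing.
It fails at once if a bystander (hex key, weight, bottle, mug) is moved more than 30 mm (distance of any of hexkey, weight, washbottle, mug from where it was at the start of the episode above 0.03 m).
Of block1, block2, block3, block4 only 2 to 4 are there at a start; the rules pass over those that are not, and their reading is None.
At some moment in a run one of block1, block2, block3, block4 may be knocked a few centimetres aside while the robot is not near it.
Once in a run the grip may slacken for a moment while it holds something.
It also fails if it takes over 210 s, if anything falls off the work surface, if the arm or the gripper's body presses on something with over 40 N, if the wrist force passes 120 N, or if a joint passes its speed limit or range.

## Working session

There is one attempt and no reset: what is moved stays moved. The work goes in short steps, Python scripts to look and compute and a tool call to move; the robot and the scene stay as the last step left them, time stands still between calls to the robot, and variables do not carry over. Pictures are saved under pics/ and viewed, at most 14 in all, crops included, and the job is handed in when it is done.

Besides the shell and the picture viewer there is one more tool, called after "Emit:" by a JSON object that holds its "api" and its "payload". step_arm: Moves the arm, as the interface text tells. Its arguments: {"type":"object","properties":{"linear":{"type":"array"},"delta_rot":{"type":"array"},"grip":{"type":"array"}},"required":["linear","delta_rot","grip"]}

```bash
mkdir -p pics; ls; cat > h.py <<'E'
import numpy as np, cv2
from station import sense,capture,silhouettes,landmark_of
def ray(c,px,s=None):
    d=np.array([(px[0]-c['cx'])/c['fx'],(px[1]-c['cy'])/c['fy']]);u=d.copy()
    for _ in range(30): u=d/(1+c['k1']*(u@u))
    v=np.array([u[0],-u[1],-1.])
    if 'world_to_cam' in c: M=np.linalg.inv(c['world_to_cam'])
    else:
        T=np.eye(4);T[:3,:3]=s['ee_rot'];T[:3,3]=s['tcp_pos'];M=T@np.array(c['mount'])
    return M[:3,3],M[:3,:3]@v
def atz(c,px,z,s=None):
    o,d=ray(c,px,s);return o+d*(z-o[2])/d[2]
def proj(c,P,s=None):
    if 'world_to_cam' in c: M=np.array(c['world_to_cam'])
    else:
        T=np.eye(4);T[:3,:3]=s['ee_rot'];T[:3,3]=s['tcp_pos'];M=np.linalg.inv(T@np.array(c['mount']))
    p=M[:3,:3]@P+M[:3,3];u=np.array([p[0],-p[1]])/-p[2];u=u*(1+c['k1']*(u@u))
    return np.array([u[0]*c['fx']+c['cx'],u[1]*c['fy']+c['cy']])
def tri(rs):
    A=np.zeros((3,3));b=np.zeros(3)
    for o,d in rs:
        d=d/np.linalg.norm(d);Q=np.eye(3)-np.outer(d,d);A+=Q;b+=Q@o
    x=np.linalg.solve(A,b);return x,[np.linalg.norm((np.eye(3)-np.outer(d,d)/(d@d))@(x-o)) for o,d in rs]
def cap(n,f=None):
    s=sense();c=capture(n)
    if f: cv2.imwrite('pics/'+f,c['img'][:,:,::-1])
    return s,c
np.set_printoptions(precision=4,suppress=True)
E
python3 - <<'E'
from h import *
s=sense();print(s['ee_rot'],s['tcp_pos'],s['wrist_force'])
L=['pot_mouth','station','collar','guard_handle','guard_hinge','lid_grip','lid','block1_mid','hexkey','weight','washbottle','mug']
Z=[.114,0,0,.223,.223,None,None,.032,0,0,0,0]
C={}
for n in('scene','top'):
    s,c=cap(n,n+'0.png');C[n]=c;print(n,c['world_to_cam'])
    for l,z in zip(L,Z):
        for r in landmark_of(n,l)[:5 if 'block' in l else 2]:
            print(l,round(r['score'],2),np.round(r['point'],1),atz(c,r['point'],z) if z is not None else atz(c,r['point'],.044))
E
```

```text
pics
[[-0.9584 -0.2855 -0.0007]
 [-0.2855  0.9584  0.002 ]
 [ 0.0001  0.0022 -1.    ]] [ 0.1785 -0.5984  0.2215] [-1.0818 -0.253  -0.2016]
scene [[-0.5729  0.8195  0.0148  0.3299]
 [-0.6836 -0.4877  0.543   0.3408]
 [ 0.4522  0.301   0.8396 -1.6178]
 [ 0.      0.      0.      1.    ]]
pot_mouth 0.88 [365.7 295.9] [0.6497 0.1738 0.114 ]
pot_mouth 0.68 [225.5 190.8] [ 0.6053 -0.268   0.114 ]
station 0.94 [361.6 316.7] [0.6478 0.1729 0.    ]
collar 0.7 [264.1 264. ] [ 0.6681 -0.1066  0.    ]
collar 0.66 [362.9 317.5] [0.6477 0.1765 0.    ]
guard_handle 0.91 [404.7 214.2] [0.484  0.1588 0.223 ]
guard_hinge 0.93 [444.6 288.6] [0.5964 0.3161 0.223 ]
lid_grip 0.68 [322.  197.7] [ 0.4384 -0.089   0.044 ]
lid_grip 0.4 [260.9 266.2] [ 0.6957 -0.0907  0.044 ]
lid 0.93 [321.8 207.5] [ 0.465  -0.0711  0.044 ]
lid 0.68 [224.9 189. ] [ 0.5652 -0.3164  0.044 ]
block1_mid 0.8 [235.9 156.1] [ 0.4512 -0.3754  0.032 ]
hexkey 0.66 [262.2 265.2] [ 0.6736 -0.1083  0.    ]
weight 0.77 [222.7 262. ] [ 0.7244 -0.1956  0.    ]
washbottle 0.53 [254.8 173.8] [ 0.4514 -0.3106  0.    ]
mug 0.74 [474.4 363.2] [0.59
[... 296 characters left out ...]
14 0.4501 0.    ]
guard_handle 0.71 [272.6 283.1] [0.4894 0.1554 0.223 ]
guard_hinge 0.88 [201.6 235.5] [0.5948 0.3141 0.223 ]
guard_hinge 0.22 [274. 221.] [0.6273 0.1541 0.223 ]
lid_grip 0.85 [377.9 309.2] [ 0.4337 -0.0909  0.044 ]
lid 0.62 [378.2 309.4] [ 0.4332 -0.0916  0.044 ]
block1_mid 0.84 [493.  300.1] [ 0.4571 -0.3815  0.032 ]
block1_mid 0.28 [379.1 219. ] [ 0.6646 -0.0981  0.032 ]
hexkey 0.68 [378.9 218.5] [ 0.6715 -0.1007  0.    ]
weight 0.68 [419.9 198.6] [ 0.7249 -0.2099  0.    ]
weight 0.64 [392.3 168. ] [ 0.8084 -0.1381  0.    ]
washbottle 0.56 [393.5 167.7] [ 0.8092 -0.1413  0.    ]
mug 0.67 [167.3 246.3] [0.5978 0.4559 0.    ]
mug 0.35 [379.2 307.9] [ 0.4372 -0.0983  0.    ]
```

View pics/scene0.png

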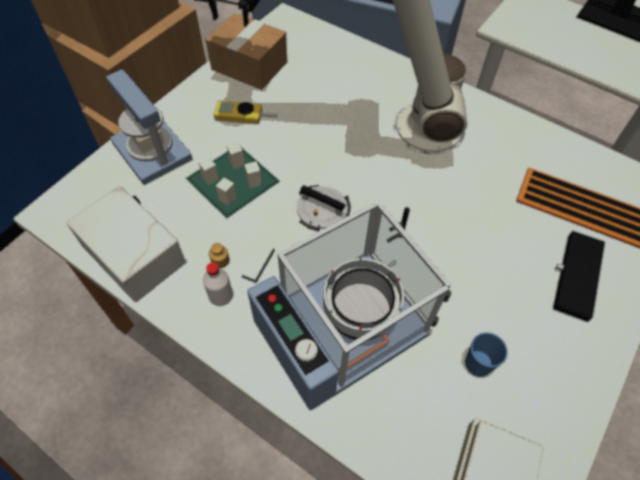

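View pics/top0.png

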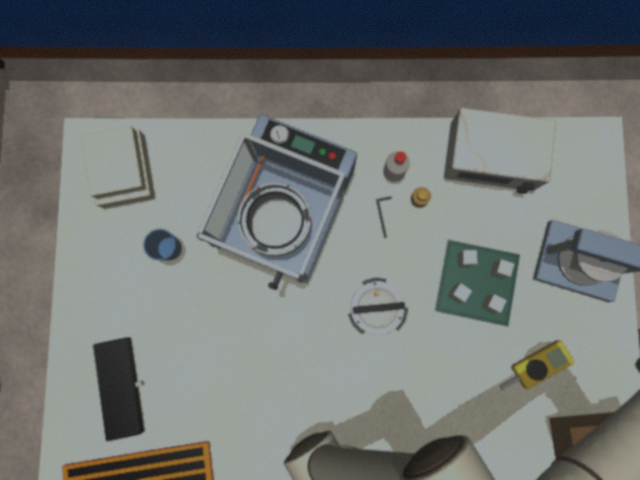

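The four blocks stand on the mat at top-view pixels (469,257), (506,267), (461,292) and (496,303). The lid is at (378,307) and the pot at (274,219). The door is shut, with its bar at (273,283).

```bash
cat >> h.py <<'E'
def plan(pos,head=None,s=None,vmax=55):
    """rows from here: turn in place, then constant shift in final tool axes. head=deg of tool y (mod 360, shortest wrt j6 chosen by caller via sign)"""
    s=s or sense();R=np.array(s['ee_rot']);p=np.array(s['tcp_pos'])
    h0=np.degrees(np.arctan2(R[1,1],R[0,1]))
    if head is None: head=h0
    dj=(h0-head)
    # choose turn keeping j6 in range
    w=((dj+180)%360)-180
    d1=np.degrees(np.arctan2(pos[1],pos[0])-np.arctan2(p[1],p[0]))
    opts=[w+k for k in(-360,0,360)]
    ok=[o for o in opts if abs(s['joints'][5]+o+d1)<165 ]
    w=min(ok,key=abs);n=int(np.ceil(abs(w)/10.2))
    print('now',p,'head %.1f'%h0,'j6 %.0f'%s['joints'][5],'F',s['wrist_force'],'w %.2f gf %.1f t %.1f'%(s['gripper_width']*87,s['gripper_force'],s['time_s']))
    if n: print('turn %d rows of %.4f rad'%(n,np.radians(w)/n),'(total %.1f)'%w)
    h=np.radians(h0-w);y=np.array([np.cos(h),np.sin(h),0]);z=np.array([0,0,-1.]);x=np.cross(y,z)
    d=np.array([x,y,z])@(np.array(pos)-p)*1000;m=max(1,int(np.ceil(np.linalg.norm(d)/vmax)))
    print('shift total',d.round(1),'->',m,'rows of',(d/m).round(1))
    return d
E
python3 - <<'E'
from h import *
from scipy.optimize import least_squares
P={}
obs=[]
C={n:cap(n)[1] for n in('scene','top')}
for n in C:
    for l in['pot_mouth','station','guard_handle','guard_hinge']:
        r=landmark_of(n,l)
        if r: obs.append((n,l,np.array(r[0]['point']),r[0]['score']))
loc={'pot_mouth':(0,0,.114),'station':(0,0,0),'guard_handle':(-.111-.04,.119-.19,.223),'guard_hinge':(-.111,.119,.223)}
def W(v,l):
    c,s=np.cos(v[2]),np.sin(v[2]);q=loc[l];return np.array([v[0]+c*q[0]-s*q[1],v[1]+s*q[0]+c*q[1],q[2]])
f=lambda v:np.concatenate([(proj(C[n],W(v,l))-p) for n,l,p,sc in obs])
r=least_squares(f,[.65,.17,-.4],loss='soft_l1')
print(r.x,np.degrees(r.x[2]));
for (n,l,p,sc),e in zip(obs,f(r.x).reshape(-1,2)):print(n,l,sc,e)
print(W(r.x,'guard_handle'),W(r.x,'guard_hinge'))
rs=[ray(C[n],[o for o in obs if o[0]==n and o[1]=='guard_handle'][0][2]) for n in C];print(tri(rs))
plan([.42,-.1,.38],247.5)
E
```

```text
[ 0.6496  0.1637 -0.4083] -23.391715866417663
scene pot_mouth 0.86 [-5.7552  0.4182]
scene station 0.93 [-0.551   1.4556]
scene guard_handle 0.69 [-0.3543 -0.1186]
scene guard_hinge 0.6 [-3.1785 -1.0635]
top pot_mouth 0.97 [ 0.1198 -0.6859]
top station 0.94 [-1.2422  2.146 ]
top guard_handle 0.92 [-2.4566  3.2762]
top guard_hinge 0.97 [-1.4099  0.3928]
[0.4829 0.1585 0.223 ] [0.595 0.317 0.223]
(array([0.4881, 0.1566, 0.2279]), [np.float64(0.004249556856056387), np.float64(0.0042495568560563315)])
now [ 0.1786 -0.5989  0.2225] head 106.6 j6 -15 F [ 0.0803  0.7478 -0.0722] w 87.12 gf 0.0 t 1.8
turn 14 rows of -0.1756 rad (total -140.9)
shift total [  32.1 -553.3 -157.5] -> 11 rows of [  2.9 -50.3 -14.3]
```

Emit:
{"api": "step_arm", "payload": {"linear": [[0,0,-16],[0,0,-16],[0,0,-16],[0,0,-16],[0,0,-16],[0,0,-16],[0,0,-16],[0,0,-16],[0,0,-16],[0,0,-16]], "delta_rot": [[0,0,-0.1756],[0,0,-0.1756],[0,0,-0.1756],[0,0,-0.1756],[0,0,-0.1756],[0,0,-0.1756],[0,0,-0.1756],[0,0,-0.1756],[0,0,-0.1756],[0,0,-0.1756]], "grip": [87,87,87,87,87,87,87,87,87,87]}}

```text
time_s: 3.05
tcp_pos: [0.1786, -0.5988, 0.3831]
ee_rot: [[0.462, -0.887, -0.0], [-0.887, -0.462, 0.0], [-0.0, 0.0, -1.0]]
wrist_force: [-0.2, -0.8, 0.1]
gripper_width: 0.998
gripper_force: 0.0
```

Emit:
{"api": "step_arm", "payload": {"linear": [[0,0,0],[0,0,0],[0,0,0],[0,0,0],[3,-50,0],[3,-50,0],[3,-50,0],[3,-50,0],[3,-50,0],[3,-50,0]], "delta_rot": [[0,0,-0.1756],[0,0,-0.1756],[0,0,-0.1756],[0,0,-0.1756],[0,0,0],[0,0,0],[0,0,0],[0,0,0],[0,0,0],[0,0,0]], "grip": [87,87,87,87,87,87,87,87,87,87]}}

```text
time_s: 4.3
tcp_pos: [0.3106, -0.3272, 0.3828]
ee_rot: [[0.924, -0.384, 0.001], [-0.384, -0.924, -0.0], [0.001, 0.0, -1.0]]
wrist_force: [0.3, -0.1, -0.2]
gripper_width: 0.998
gripper_force: 0.0
```

Emit:
{"api": "step_arm", "payload": {"linear": [[3,-50,0],[3,-50,0],[3,-50,0],[3,-50,0],[3,-50,0],[0,0,0]], "delta_rot": [[0,0,0],[0,0,0],[0,0,0],[0,0,0],[0,0,0],[0,0,0]], "grip": [87,87,87,87,87,87]}}

```text
time_s: 5.05
tcp_pos: [0.4208, -0.1012, 0.3823]
ee_rot: [[0.925, -0.379, -0.0], [-0.379, -0.925, 0.0], [-0.0, -0.0, -1.0]]
wrist_force: [0.9, 0.2, 0.1]
gripper_width: 1.001
gripper_force: 0.0
```

```bash
python3 - <<'E'
from h import *
s,c=cap('wrist','w1.png');print(np.array(c['mount']),c['fx'],c['k1'])
for l,z in [('lid_grip',.044),('lid',0),('guard_handle',.223),('guard_hinge',.223),('pot_mouth',.114)]:
    for r in landmark_of('wrist',l)[:1]: print(l,r['score'],r['point'],atz(c,r['point'],z,s))
plan([.4855,.1575,.32],246.8)
E
```

```text
[[ 0.0001  0.9678  0.2518  0.0688]
 [ 1.     -0.0002  0.0004  0.0002]
 [ 0.0005  0.2518 -0.9678 -0.1618]
 [ 0.      0.      0.      1.    ]] 361.48537972170914 -0.04707502948198407
lid_grip 0.93 [308.3, 182.2] [ 0.4423 -0.0913  0.044 ]
lid 0.78 [309.5, 181.6] [ 0.4387 -0.0901  0.    ]
guard_handle 0.72 [45.1, 260.5] [0.4857 0.1591 0.223 ]
pot_mouth 0.77 [33.3, 107.3] [0.6522 0.1665 0.114 ]
now [ 0.4195 -0.1045  0.3827] head -112.6 j6 60 F [-0.026  -0.7704 -0.1634] w 87.02 gf 0.0 t 5.3
turn 1 rows of 0.0097 rad (total 0.6)
shift total [ -42.5 -266.8   62.7] -> 6 rows of [ -7.1 -44.5  10.5]
```

View pics/w1.png

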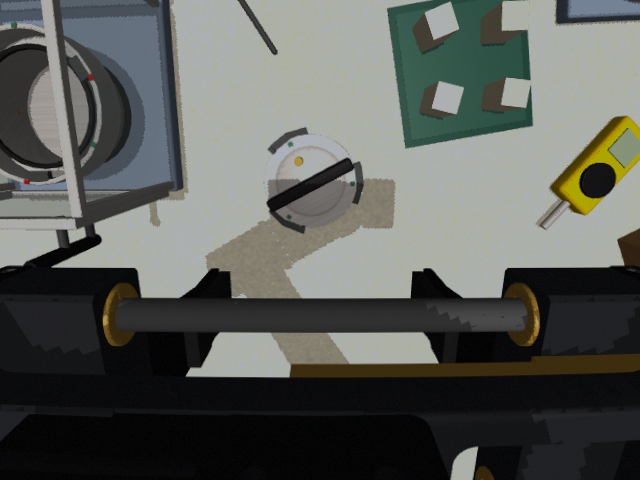

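The wrist view shows the lid at (309,182), with its bar running from lower left to upper right. The blocks are at the upper right and the door bar is at (45,260).

Emit:
{"api": "step_arm", "payload": {"linear": [[-7,-44,8],[-7,-44,8],[-7,-44,8],[-7,-44,8],[-7,-44,8],[-7,-46,8],[0,0,0],[0,0,0]], "delta_rot": [[0,0,0.01],[0,0,0],[0,0,0],[0,0,0],[0,0,0],[0,0,0],[0,0,0],[0,0,0]], "grip": [60,60,60,60,60,60,60,60]}}

```text
time_s: 6.35
tcp_pos: [0.4854, 0.1568, 0.3346]
ee_rot: [[0.919, -0.393, -0.0], [-0.393, -0.919, -0.0], [0.0, 0.0, -1.0]]
wrist_force: [-0.2, -0.3, 0.9]
gripper_width: 0.69
gripper_force: 0.0
```

```bash
sed -i "s/s\['joints'\]\[5\]+o+d1/s['joints'][5]-o-d1/" h.py; python3 - <<'E'
from h import *
s,c=cap('wrist','w2.png')
for l,z in [('guard_handle',.223),('guard_hinge',.223),('pot_mouth',.114)]:
    for r in landmark_of('wrist',l)[:1]: print(l,r['score'],r['point'],atz(c,r['point'],z,s))
plan([.4855,.158,.209],246.8)
E
```

```text
guard_handle 0.85 [317.9, 234.6] [0.4856 0.159  0.223 ]
guard_hinge 0.57 [70.0, 185.5] [0.597  0.3196 0.223 ]
pot_mouth 0.66 [245.1, 58.5] [0.6524 0.166  0.114 ]
now [0.4853 0.1565 0.3352] head -113.2 j6 31 F [-0.1988 -0.2247  0.0455] w 60.04 gf 0.0 t 6.5
turn 1 rows of -0.0001 rad (total -0.0)
shift total [ -0.4  -1.4 126.2] -> 3 rows of [-0.1 -0.5 42.1]
```

View pics/w2.png

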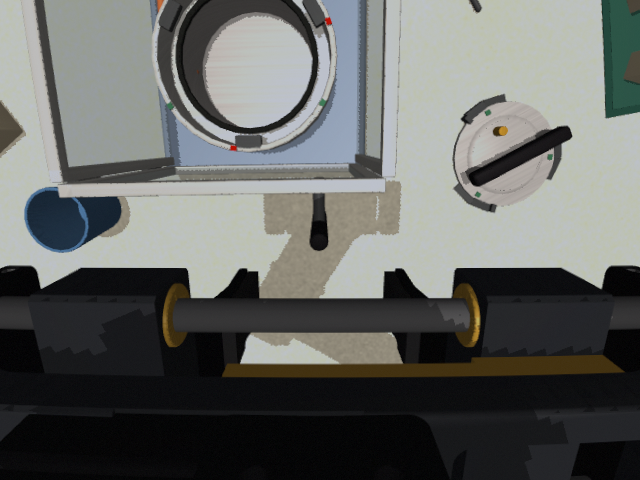

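The bar top is at (318,243), midway between the fingers, so I descend and pinch it.

Emit:
{"api": "step_arm", "payload": {"linear": [[0,-1,32],[0,-1,32],[0,0,32],[0,0,28],[0,0,0],[0,0,0],[0,0,0],[0,0,0]], "delta_rot": [[0,0,0],[0,0,0],[0,0,0],[0,0,0],[0,0,0],[0,0,0],[0,0,0],[0,0,0]], "grip": [60,60,60,60,10,10,10,10]}}

```text
time_s: 7.55
tcp_pos: [0.4865, 0.1597, 0.2116]
ee_rot: [[0.92, -0.393, 0.002], [-0.393, -0.92, 0.001], [0.001, -0.002, -1.0]]
wrist_force: [0.2, -0.2, 1.0]
gripper_width: 0.321
gripper_force: 0.0
```

```bash
python3 - <<'E'
from h import *
s=sense();print(s['tcp_pos'],s['gripper_width']*87,s['gripper_force'],s['wrist_force'])
# arc rows: hinge from handle; each row turns dth cw; tool frame attached to the door -> constant chord in tool axes
p=np.array(s['tcp_pos']);H=np.array([.5965,.3185]);R=np.array(s['ee_rot'])
r=p[:2]-H;print(r,np.hypot(*r));a=0.1
rot=lambda t:np.array([[np.cos(t),-np.sin(t)],[np.sin(t),np.cos(t)]])
d=rot(-a)@r-r;print(R[:2,:2].T@d*1000)
E
```

```text
[0.4865 0.1597 0.2116] 27.892030823191096 0.0 [ 0.1788 -0.1869  0.9838]
[-0.11   -0.1588] 0.19316766292320908
[-18.696   -4.8256]
```

Emit:
{"api": "step_arm", "payload": {"linear": [[0,0,0],[0,0,0],[0,0,0],[0,0,0],[-9.4,-2.2,0],[-9.4,-2.2,0],[-18.8,-4.8,0],[-18.8,-4.8,0]], "delta_rot": [[0,0,0],[0,0,0],[0,0,0],[0,0,0],[0,0,0.05],[0,0,0.05],[0,0,0.1],[0,0,0.1]], "grip": [10,10,10,10,10,10,10,10]}}

```text
time_s: 8.55
tcp_pos: [0.4427, 0.1983, 0.2108]
ee_rot: [[0.76, -0.65, -0.002], [-0.65, -0.76, -0.002], [-0.0, 0.003, -1.0]]
wrist_force: [-2.8, -3.9, 5.5]
gripper_width: 0.15
gripper_force: 30.0
```

Emit:
{"api": "step_arm", "payload": {"linear": [[-18.8,-4.8,0],[-18.8,-4.8,0],[-18.8,-4.8,0],[-18.8,-4.8,0],[-18.8,-4.8,0],[-18.8,-4.8,0],[-18.8,-4.8,0]], "delta_rot": [[0,0,0.1],[0,0,0.1],[0,0,0.1],[0,0,0.1],[0,0,0.1],[0,0,0.1],[0,0,0.1]], "grip": [10,10,10,10,10,10,10]}}

```text
time_s: 9.43
tcp_pos: [0.4007, 0.3265, 0.2108]
ee_rot: [[0.163, -0.987, -0.003], [-0.987, -0.163, 0.001], [-0.001, 0.002, -1.0]]
wrist_force: [-4.8, -0.9, 5.1]
gripper_width: 0.153
gripper_force: 30.0
```

Emit:
{"api": "step_arm", "payload": {"linear": [[-18.8,-4.8,0],[-18.8,-4.8,0],[-18.8,-4.8,0],[-18.8,-4.8,0],[-18.8,-4.8,0],[0,0,0],[0,0,0]], "delta_rot": [[0,0,0.1],[0,0,0.1],[0,0,0.1],[0,0,0.1],[0,0,0.1],[0,0,0],[0,0,0]], "grip": [10,10,10,10,10,10,10]}}

```text
time_s: 10.3
tcp_pos: [0.4284, 0.4192, 0.2109]
ee_rot: [[-0.325, -0.946, -0.0], [-0.946, 0.325, 0.003], [-0.003, 0.001, -1.0]]
wrist_force: [-4.6, 2.9, 4.6]
gripper_width: 0.15
gripper_force: 30.0
```

```bash
python3 - <<'E'
from h import *
s=sense();p=s['tcp_pos'];r0=np.array([-.11,-.1588]);r=np.array(p[:2])-[.5965,.3185]
print(p,s['wrist_force'],s['gripper_width']*87,s['joints'],'door',np.arctan2(r0[1],r0[0])-np.arctan2(r[1],r[0]))
E
```

```text
[0.4284 0.4192 0.2109] [-4.6226  2.921   4.5797] 13.029833790669935 [ 59.7824  19.96    -4.3913  -0.1205 -65.489  -78.6873] door -4.778577384557478
```

Emit:
{"api": "step_arm", "payload": {"linear": [[0,0,0],[0,0,0],[0,0,0],[0,0,-25],[0,0,-40],[0,0,-40],[0,0,-40]], "delta_rot": [[0,0,0],[0,0,0],[0,0,0],[0,0,0],[0,0,0],[0,0,0],[0,0,0]], "grip": [60,60,60,60,60,60,60]}}

```text
time_s: 11.18
tcp_pos: [0.4292, 0.4174, 0.3566]
ee_rot: [[-0.327, -0.945, -0.0], [-0.945, 0.327, -0.0], [0.0, -0.0, -1.0]]
wrist_force: [0.0, 0.2, -0.7]
gripper_width: 0.681
gripper_force: 0.0
```

```bash
python3 - <<'E'
from h import *
plan([.53,-.38,.36],90)
E
```

```text
now [0.4292 0.4174 0.3566] head 160.9 j6 -79 F [ 0.0009  0.152  -0.6867] w 59.28 gf 0.0 t 11.2
turn 7 rows of 0.1769 rad (total 70.9)
shift total [-100.8 -797.4   -3.4] -> 15 rows of [ -6.7 -53.2  -0.2]
```

```bash
python3 - <<'E'
from h import *
plan([.46,-.31,.36],180)
E
```

```text
now [0.4292 0.4174 0.3566] head 160.9 j6 -79 F [ 0.0009  0.152  -0.6867] w 59.28 gf 0.0 t 11.2
turn 2 rows of -0.1663 rad (total -19.1)
shift total [727.4 -30.8  -3.4] -> 14 rows of [52.  -2.2 -0.2]
```

Emit:
{"api": "step_arm", "payload": {"linear": [[0,0,0],[0,0,0],[52,-2,0],[52,-2,0],[52,-2,0],[52,-2,0],[52,-2,0],[52,-2,0],[52,-2,0],[52,-2,0]], "delta_rot": [[0,0,-0.1663],[0,0,-0.1663],[0,0,0],[0,0,0],[0,0,0],[0,0,0],[0,0,0],[0,0,0],[0,0,0],[0,0,0]], "grip": [87,87,87,87,87,87,87,87,87,87]}}

```text
time_s: 12.42
tcp_pos: [0.4447, -0.0, 0.3556]
ee_rot: [[0.0, -1.0, 0.001], [-1.0, -0.0, 0.0], [-0.0, -0.001, -1.0]]
wrist_force: [1.0, 0.2, 0.0]
gripper_width: 1.003
gripper_force: 0.0
```

Emit:
{"api": "step_arm", "payload": {"linear": [[52,-2,0],[52,-2,0],[52,-2,0],[52,-2,0],[52,-2,0],[52,-2,0],[0,0,0],[0,0,0]], "delta_rot": [[0,0,0],[0,0,0],[0,0,0],[0,0,0],[0,0,0],[0,0,0],[0,0,0],[0,0,0]], "grip": [87,87,87,87,87,87,87,87]}}

```text
time_s: 13.42
tcp_pos: [0.4567, -0.3102, 0.3551]
ee_rot: [[-0.001, -1.0, -0.001], [-1.0, 0.001, 0.0], [-0.0, 0.001, -1.0]]
wrist_force: [0.4, -0.0, 0.4]
gripper_width: 0.995
gripper_force: 0.0
```

```bash
cat >> h.py <<'E'
def blocks(s,c):
    """cream top faces in wrist view: saturation-low bright regions; returns xy centre, yaw(mod 90) at z=.064"""
    hsv=cv2.cvtColor(c['img'],cv2.COLOR_RGB2HSV);out=[]
    m=((hsv[:,:,2]>185)&(hsv[:,:,1]<70)).astype(np.uint8)
    m=cv2.morphologyEx(m,cv2.MORPH_OPEN,np.ones((3,3),np.uint8))
    n,lab,st,_=cv2.connectedComponentsWithStats(m)
    for i in range(1,n):
        if not 250<st[i,4]<6000: continue
        cnt=max(cv2.findContours((lab==i).astype(np.uint8),cv2.RETR_EXTERNAL,cv2.CHAIN_APPROX_NONE)[0],key=cv2.contourArea)
        w=np.array([atz(c,q[0],.064,s)[:2] for q in cnt],np.float32)
        (x,y),(a,b),t=cv2.minAreaRect(w*1000)
        if 24<a<46 and 24<b<46: out.append((x/1000,y/1000,t%90,a,b,tuple(st[i,:2])))
    return out
E
python3 - <<'E'
from h import *
s,c=cap('wrist','w3.png');print(s['tcp_pos'],s['joints'][5])
for b in blocks(s,c):print(np.round(b[:5],3),b[5])
for r in silhouettes('wrist','block1_mid'):print('sil',r['score'],r['point'],r['mask'].sum())
for r in landmark_of('wrist','block1_mid'):print(r['score'],r['point'],atz(c,r['point'],.032,s))
E
```

```text
[ 0.4567 -0.3102  0.3551] 17.327388439578012
sil 0.61 [327.9, 141.1] 763
0.88 [325.3, 142.6] [ 0.4509 -0.3792  0.032 ]
0.17 [332.1, 327.5] [ 0.4401 -0.1128  0.032 ]
```

View pics/w3.png

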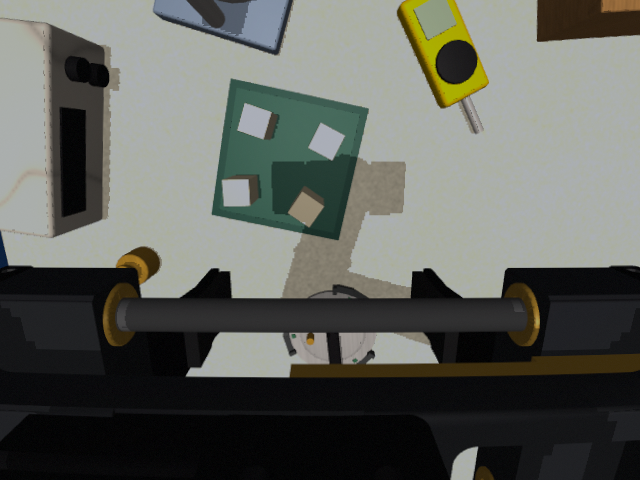

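The mat view shows four block tops at (255,121), (327,141), (236,192) and, in the arm's shadow, (306,206).

```bash
cat >> h.py <<'E'
def face(s,c,seed,z=.064,tol=14):
    img=cv2.medianBlur(c['img'],3);m=np.zeros((482,642),np.uint8)
    cv2.floodFill(img.copy(),m,tuple(int(v) for v in seed),0,(tol,)*3,(tol,)*3,cv2.FLOODFILL_MASK_ONLY|cv2.FLOODFILL_FIXED_RANGE|(255<<8))
    k=cv2.morphologyEx(m[1:-1,1:-1],cv2.MORPH_OPEN,np.ones((3,3),np.uint8))
    cnt=max(cv2.findContours(k,cv2.RETR_EXTERNAL,cv2.CHAIN_APPROX_NONE)[0],key=cv2.contourArea)
    w=np.array([atz(c,q[0],z,s)[:2] for q in cnt],np.float32)*1000
    (x,y),(a,b),t=cv2.minAreaRect(w)
    return round(x/1000,4),round(y/1000,4),round(t%90,1),round(a,1),round(b,1),'seed colour',img[int(seed[1]),int(seed[0])]
E
python3 - <<'E'
from h import *
s,c=cap('wrist')
for q in[(255,121),(327,141),(236,192),(306,206)]:
  for t in (14,25,40):print(q,t,face(s,c,q,tol=t))
E
```

```text
(255, 121) 14 (0.5376, -0.4049, 71.8, 32.0, 31.9, 'seed colour', array([170, 175, 184], dtype=uint8))
(255, 121) 25 (0.5375, -0.4049, 71.7, 32.7, 32.3, 'seed colour', array([170, 175, 184], dtype=uint8))
(255, 121) 40 (0.5372, -0.405, 71.6, 33.1, 32.9, 'seed colour', array([170, 175, 184], dtype=uint8))
(327, 141) 14 (0.4503, -0.3808, 62.0, 31.9, 31.9, 'seed colour', array([170, 174, 183], dtype=uint8))
(327, 141) 25 (0.4504, -0.3807, 62.0, 32.1, 32.7, 'seed colour', array([170, 174, 183], dtype=uint8))
(327, 141) 40 (0.4503, -0.3807, 62.4, 32.8, 32.9, 'seed colour', array([170, 174, 183], dtype=uint8))
(236, 192) 14 (0.5641, -0.3183, 90.0, 31.6, 31.7, 'seed colour', array([170, 174, 180], dtype=uint8))
(236, 192) 25 (0.564, -0.3183, 89.9, 31.6, 31.9, 'seed colour', array([170, 174, 180], dtype=uint8))
(236, 192) 40 (0.564, -0.3183, 90.0, 31.6, 32.7, 'seed colour', array([170, 174, 180], dtype=uint8))
(306, 206) 14 (0.4764, -0.2971, 55.6, 32.5, 32.1, 'seed colour', array([148, 137, 114], dtype=uint8))
(306, 206) 25 (0.4765, -0.2971, 55.3, 33.1, 32.8, 'seed colour', array([148, 137, 114], dtype=uint8))
(306, 206) 40 (0.4763, -0.2972, 55.6, 33.5, 33.5, 'seed colour', array([148, 137, 114], dtype=uint8))
```

```bash
python3 - <<'E'
from h import *
plan([.4764,-.2971,.030],145.5)
E
```

```text
now [ 0.4572 -0.3091  0.356 ] head -179.9 j6 17 F [-0.4383 -0.3489  0.5588] w 87.05 gf 0.0 t 13.6
turn 4 rows of 0.1510 rad (total 34.6)
shift total [-20.8  -9.  326. ] -> 6 rows of [-3.5 -1.5 54.3]
```

Emit:
{"api": "step_arm", "payload": {"linear": [[0,0,0],[0,0,0],[0,0,0],[0,0,0],[-20.8,-9,46],[0,0,55],[0,0,55],[0,0,55],[0,0,55]], "delta_rot": [[0,0,0.151],[0,0,0.151],[0,0,0.151],[0,0,0.151],[0,0,0],[0,0,0],[0,0,0],[0,0,0],[0,0,0]], "grip": [60,60,60,60,60,60,60,60,60]}}

```text
time_s: 14.75
tcp_pos: [0.4769, -0.2972, 0.0887]
ee_rot: [[-0.566, -0.824, 0.002], [-0.824, 0.566, -0.001], [-0.0, -0.002, -1.0]]
wrist_force: [-0.2, -0.2, -0.1]
gripper_width: 0.689
gripper_force: 0.0
```

Emit:
{"api": "step_arm", "payload": {"linear": [[0,0,30],[0,0,30],[0,0,0],[0,0,0],[0,0,0],[0,0,0],[0,0,0]], "delta_rot": [[0,0,0],[0,0,0],[0,0,0],[0,0,0],[0,0,0],[0,0,0],[0,0,0]], "grip": [60,60,60,20,20,20,20]}}

```text
time_s: 15.62
tcp_pos: [0.4767, -0.2982, 0.0305]
ee_rot: [[-0.568, -0.823, 0.001], [-0.823, 0.568, -0.0], [-0.0, -0.001, -1.0]]
wrist_force: [0.1, 2.0, 4.8]
gripper_width: 0.389
gripper_force: 30.0
```

Emit:
{"api": "step_arm", "payload": {"linear": [[0,0,0],[0,0,-20],[0,0,-40],[0,0,-50],[0,0,-50],[0,0,-60],[0,0,-60]], "delta_rot": [[0,0,0],[0,0,0],[0,0,0],[0,0,0],[0,0,0],[0,0,0],[0,0,0]], "grip": [20,20,20,20,20,20,20]}}

```text
time_s: 16.5
tcp_pos: [0.4758, -0.2978, 0.311]
ee_rot: [[-0.568, -0.823, -0.0], [-0.823, 0.568, 0.001], [-0.0, 0.001, -1.0]]
wrist_force: [0.2, 0.0, 0.2]
gripper_width: 0.39
gripper_force: 30.0
```

```bash
python3 - <<'E'
from h import *
plan([.53,.12,.34],155)
E
```

```text
now [ 0.4758 -0.2978  0.311 ] head 145.4 j6 -19 F [0.1687 0.0338 0.2034] w 33.91 gf 30.0 t 16.5
turn 1 rows of -0.1678 rad (total -9.6)
shift total [-401.6  127.5  -29. ] -> 8 rows of [-50.2  15.9  -3.6]
```

```bash
python3 - <<'E'
from h import *
plan([.68,.225,.35],157)
E
```

```text
now [ 0.4758 -0.2978  0.311 ] head 145.4 j6 -19 F [0.1687 0.0338 0.2034] w 33.91 gf 30.0 t 16.5
turn 2 rows of -0.1013 rad (total -11.6)
shift total [-561.1   16.3  -39. ] -> 11 rows of [-51.    1.5  -3.5]
```

Emit:
{"api": "step_arm", "payload": {"linear": [[0,0,0],[0,0,0],[-51,1.5,-3.5],[-51,1.5,-3.5],[-51,1.5,-3.5],[-51,1.5,-3.5],[-51,1.5,-3.5],[-51,1.5,-3.5],[-51,1.5,-3.5],[-51,1.5,-3.5]], "delta_rot": [[0,0,-0.1],[0,0,-0.1],[0,0,0],[0,0,0],[0,0,0],[0,0,0],[0,0,0],[0,0,0],[0,0,0],[0,0,0]], "grip": [20,20,20,20,20,20,20,20,20,20]}}

```text
time_s: 17.75
tcp_pos: [0.6259, 0.0834, 0.3371]
ee_rot: [[-0.393, -0.919, -0.001], [-0.919, 0.393, -0.0], [0.0, 0.001, -1.0]]
wrist_force: [0.9, -0.5, -0.1]
gripper_width: 0.387
gripper_force: 30.0
```

Emit:
{"api": "step_arm", "payload": {"linear": [[-51,1.5,-3.5],[-51,1.5,-3.5],[-51,1.5,-3.5],[0,0,0],[0,0,0]], "delta_rot": [[0,0,0],[0,0,0],[0,0,0],[0,0,0],[0,0,0]], "grip": [20,20,20,20,20]}}

```text
time_s: 18.38
tcp_pos: [0.6815, 0.2242, 0.347]
ee_rot: [[-0.393, -0.92, -0.002], [-0.92, 0.393, -0.001], [0.001, 0.001, -1.0]]
wrist_force: [0.0, -0.6, -0.6]
gripper_width: 0.388
gripper_force: 30.0
```

```bash
python3 - <<'E'
from h import *
s,c=cap('wrist','w4.png');print(s['tcp_pos'],s['joints'][5],s['gripper_width']*87)
for l,z in [('pot_mouth',.114),('station',0),('collar',0)]:
    for r in landmark_of('wrist',l)[:1]: print(l,r['score'],r['point'],atz(c,r['point'],z,s))
E
```

```text
[0.6815 0.2242 0.347 ] -54.211682458228054 33.74314900191177
station 0.97 [321.7, 145.7] [0.6547 0.1646 0.    ]
```

View pics/w4.png

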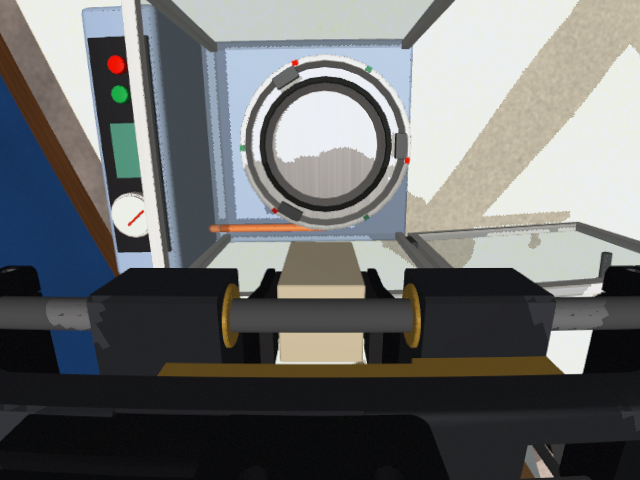

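The held block is at (320,305). The pot is in full view, centred near (326,143), with green marks at (369,69), (242,148) and (366,217). The door stands open at the right.

```bash
cat > pot.py <<'E'
from h import *
from scipy.optimize import minimize
def potfit(s,c,x0=(.6525,.166),img=None):
    g=cv2.GaussianBlur(cv2.cvtColor(c['img'],cv2.COLOR_RGB2GRAY),(0,0),1.2).astype(np.float32)
    mag=np.hypot(cv2.Sobel(g,5,1,0),cv2.Sobel(g,5,0,1));mag=np.minimum(mag,150)
    t=np.radians(np.arange(0,360,2))
    def sc(v,circ=((.089,.127),(.083,.127),(.066,.114))):
        tot=0
        for r,z in circ:
            P=np.array([proj(c,np.array([v[0]+r*np.cos(a),v[1]+r*np.sin(a),z]),s) for a in t]).astype(np.float32)
            tot+=cv2.remap(mag,P[:,0].reshape(1,-1),P[:,1].reshape(1,-1),1).mean()
        return tot
    def grid(**k):
        b=max(((sc((x0[0]+i*.002,x0[1]+j*.002),**k),i,j) for i in range(-5,6) for j in range(-5,6)))
        r=minimize(lambda v:-sc(v,**k),(x0[0]+b[1]*.002,x0[1]+b[2]*.002),method='Nelder-Mead',options=dict(initial_simplex=[(x0[0]+b[1]*.002+d,x0[1]+b[2]*.002+e) for d,e in((0,0),(.001,0),(0,.001))]))
        return r.x,-r.fun
    return grid
if __name__=='__main__':
    s,c=cap('wrist');f=potfit(s,c)
    print('all',f());
    for ci in((.089,.127),(.083,.127),(.066,.114)):print(ci,f(circ=(ci,)))
    v=f()[0]
    hsv=cv2.cvtColor(c['img'],cv2.COLOR_RGB2HSV)
    for nm,m,off in(('green',(abs(hsv[:,:,0].astype(int)-72)<16)&(hsv[:,:,1]>70),(0,120,-120)),('red',((hsv[:,:,0]<8)|(hsv[:,:,0]>172))&(hsv[:,:,1]>120),(50,170,-70))):
        n,l,st,ce=cv2.connectedComponentsWithStats(m.astype(np.uint8))
        for i in range(1,n):
            w=atz(c,ce[i],.127,s)[:2]-v
            if .06<np.hypot(*w)<.1 and st[i,4]>3: print(nm,ce[i],st[i,4],'r %.4f ang %.1f'%(np.hypot(*w),np.degrees(np.arctan2(w[1],w[0]))))
E
python3 pot.py
```

```text
all (array([0.6511, 0.1717]), np.float64(258.58984375))
(0.089, 0.127) (array([0.6573, 0.1701]), np.float64(76.03351593017578))
(0.083, 0.127) (array([0.6517, 0.1656]), np.float64(142.66412353515625))
(0.066, 0.114) (array([0.6472, 0.177 ]), np.float64(111.14769744873047))
green [368.7586  69.1379] 29 r 0.0896 ang -139.2
green [242.9167 148.0833] 24 r 0.0889 ang -26.0
green [366.65 217.15] 20 r 0.0802 ang 97.9
red [295.1613  63.6452] 31 r 0.0919 ang -91.9
red [407.1111 160.4444] 27 r 0.0824 ang 151.1
red [275.5 210.5] 22 r 0.0837 ang 23.9
```

```bash
cat > marks.py <<'E'
from h import *
from scipy.optimize import least_squares
def marks(s,c,x0=(.6525,.166),z=.127,yaw0=-23):
    hsv=cv2.cvtColor(c['img'],cv2.COLOR_RGB2HSV);A=[];B=[]
    for m,off in(((abs(hsv[:,:,0].astype(int)-72)<16)&(hsv[:,:,1]>70),(0,120,240)),(((hsv[:,:,0]<8)|(hsv[:,:,0]>172))&(hsv[:,:,1]>120),(50,170,290))):
        n,l,st,ce=cv2.connectedComponentsWithStats(m.astype(np.uint8))
        for i in range(1,n):
            w=atz(c,ce[i],z,s)[:2]
            d=w-x0
            if st[i,4]<4 or not .07<np.hypot(*d)<.1: continue
            a=np.degrees(np.arctan2(d[1],d[0]))-yaw0
            o=min(off,key=lambda o:abs((a-o+180)%360-180))
            if abs((a-o+180)%360-180)<14: A.append(w);B.append(np.radians(o))
    A=np.array(A);B=np.array(B)
    f=lambda v:(np.array([v[0]+v[3]*np.cos(B+v[2]),v[1]+v[3]*np.sin(B+v[2])]).T-A).ravel()
    r=least_squares(f,[*x0,np.radians(yaw0),.086])
    print('marks',len(B),'pot',r.x[:2],'yaw %.2f'%np.degrees(r.x[2]),'r %.4f'%r.x[3],'resid mm',(r.fun*1000).round(1));return r.x
if __name__=='__main__': marks(*cap('wrist'))
E
python3 marks.py
```

```text
marks 6 pot [0.6515 0.1656] yaw -22.37 r 0.0860 resid mm [-0.  -0.   0.1  0.1  0.1 -0.2 -0.1 -0.  -0.1  0.1  0.   0. ]
```

```bash
python3 - <<'E'
from h import *
plan([.666,.2007,.077],157.6)
E
```

```text
now [0.6816 0.2232 0.3488] head 156.8 j6 -54 F [ 0.0625 -0.7422 -1.534 ] w 33.62 gf 30.0 t 18.7
turn 1 rows of -0.0141 rad (total -0.8)
shift total [ 26.8   5.8 271.8] -> 5 rows of [ 5.4  1.2 54.4]
```

Emit:
{"api": "step_arm", "payload": {"linear": [[13.4,2.9,0],[13.4,2.9,0],[0,0,50],[0,0,50],[0,0,50],[0,0,40],[0,0,40],[0,0,22],[0,0,20],[0,0,0]], "delta_rot": [[0,0,-0.014],[0,0,0],[0,0,0],[0,0,0],[0,0,0],[0,0,0],[0,0,0],[0,0,0],[0,0,0],[0,0,0]], "grip": [20,20,20,20,20,20,20,20,20,20]}}

```text
time_s: 19.92
tcp_pos: [0.6652, 0.2008, 0.0756]
ee_rot: [[-0.38, -0.925, -0.002], [-0.925, 0.38, -0.001], [0.002, 0.001, -1.0]]
wrist_force: [-0.6, 0.3, -0.6]
gripper_width: 0.385
gripper_force: 30.0
```

```bash
python3 - <<'E'
from h import *
plan([.666,.2007,.077])
E
```

```text
now [0.6652 0.2008 0.0756] head 157.6 j6 -52 F [-0.6403  0.2557 -0.5589] w 33.45 gf 30.0 t 19.9
shift total [-0.2 -0.8 -1.4] -> 1 rows of [-0.2 -0.8 -1.4]
```

Release, lift out, and plan the move to block A (heading 161.7).

Emit:
{"api": "step_arm", "payload": {"linear": [[0,0,0],[0,0,0],[0,0,0],[0,0,-30],[0,0,-50],[0,0,-50],[0,0,-50],[0,0,-50],[0,0,-20]], "delta_rot": [[0,0,0],[0,0,0],[0,0,0],[0,0,0],[0,0,0],[0,0,0],[0,0,0],[0,0,0],[0,0,0]], "grip": [46,46,46,46,46,46,46,46,46]}}

```text
time_s: 21.05
tcp_pos: [0.6668, 0.2019, 0.3311]
ee_rot: [[-0.38, -0.925, 0.007], [-0.925, 0.38, 0.003], [-0.005, -0.005, -1.0]]
wrist_force: [-0.3, -0.2, 0.1]
gripper_width: 0.529
gripper_force: 0.0
```

```bash
python3 - <<'E'
from h import *
plan([.50,-.31,.33],161.7)
E
```

```text
now [0.6668 0.2019 0.3311] head 157.7 j6 -52 F [-0.2593 -0.1599  0.0835] w 46.03 gf 0.0 t 21.1
turn 1 rows of -0.0705 rad (total -4.0)
shift total [538.3  -2.4   1.1] -> 10 rows of [53.8 -0.2  0.1]
```

Emit:
{"api": "step_arm", "payload": {"linear": [[0,0,0],[53.8,0,0],[53.8,0,0],[53.8,0,0],[53.8,0,0],[53.8,0,0],[53.8,0,0],[53.8,0,0],[53.8,0,0],[53.8,0,0]], "delta_rot": [[0,0,-0.07],[0,0,0],[0,0,0],[0,0,0],[0,0,0],[0,0,0],[0,0,0],[0,0,0],[0,0,0],[0,0,0]], "grip": [60,60,60,60,60,60,60,60,60,60]}}

```text
time_s: 22.3
tcp_pos: [0.5128, -0.2593, 0.3266]
ee_rot: [[-0.314, -0.949, 0.001], [-0.949, 0.314, -0.0], [-0.0, -0.001, -1.0]]
wrist_force: [1.6, -0.4, 0.8]
gripper_width: 0.688
gripper_force: 0.0
```

Emit:
{"api": "step_arm", "payload": {"linear": [[53.8,0,0],[0,0,0],[0,0,0]], "delta_rot": [[0,0,0],[0,0,0],[0,0,0]], "grip": [60,60,60]}}

```text
time_s: 22.68
tcp_pos: [0.4966, -0.3089, 0.3262]
ee_rot: [[-0.315, -0.949, 0.0], [-0.949, 0.315, 0.0], [-0.0, -0.0, -1.0]]
wrist_force: [0.1, -0.4, 0.1]
gripper_width: 0.692
gripper_force: 0.0
```

```bash
python3 - <<'E'
from h import *
s,c=cap('wrist','w5.png')
for n,p in(('A',(.5374,-.405)),('B',(.4503,-.3807)),('C',(.564,-.3183))):
    q=proj(c,np.array([*p,.064]),s);print(n,q,face(s,c,q,tol=25))
plan([.5374,-.405,.03],161.7)
E
```

```text
A [260.2907 134.122 ] (0.5375, -0.405, 71.3, 30.8, 32.0, 'seed colour', array([190, 195, 205], dtype=uint8))
B [340.0006 130.0002] (0.4502, -0.3809, 62.2, 32.3, 32.6, 'seed colour', array([190, 195, 205], dtype=uint8))
C [265.026  212.7158] (0.559, -0.3193, 71.6, 32.7, 29.0, 'seed colour', array([163, 151, 126], dtype=uint8))
now [ 0.4969 -0.3083  0.3262] head 161.7 j6 -2 F [ 0.0776  0.2267 -0.3855] w 59.74 gf 0.0 t 22.7
turn 1 rows of -0.0000 rad (total -0.0)
shift total [ 79.  -68.8 296.2] -> 6 rows of [ 13.2 -11.5  49.4]
```

Emit:
{"api": "step_arm", "payload": {"linear": [[39.5,-34.4,20],[39.5,-34.4,50],[0,0,50],[0,0,50],[0,0,50],[0,0,40],[0,0,36],[0,0,0],[0,0,0],[0,0,0]], "delta_rot": [[0,0,0],[0,0,0],[0,0,0],[0,0,0],[0,0,0],[0,0,0],[0,0,0],[0,0,0],[0,0,0],[0,0,0]], "grip": [60,60,60,60,60,60,60,60,20,20]}}

```text
time_s: 23.98
tcp_pos: [0.536, -0.3992, 0.0393]
ee_rot: [[-0.314, -0.95, 0.004], [-0.95, 0.314, -0.002], [0.001, -0.004, -1.0]]
wrist_force: [0.3, 0.2, 1.0]
gripper_width: 0.542
gripper_force: 0.0
```

Emit:
{"api": "step_arm", "payload": {"linear": [[0,0,0],[0,0,0],[0,0,0],[0,0,-20],[0,0,-40],[0,0,-50],[0,0,-50],[0,0,-60],[0,0,-60],[0,0,0]], "delta_rot": [[0,0,0],[0,0,0],[0,0,0],[0,0,0],[0,0,0],[0,0,0],[0,0,0],[0,0,0],[0,0,0],[0,0,0]], "grip": [20,20,20,20,20,20,20,20,20,20]}}

```text
time_s: 25.22
tcp_pos: [0.5357, -0.4003, 0.3233]
ee_rot: [[-0.315, -0.949, 0.01], [-0.949, 0.315, -0.006], [0.003, -0.011, -1.0]]
wrist_force: [-0.4, -0.8, -0.9]
gripper_width: 0.386
gripper_force: 30.0
```

```bash
python3 - <<'E'
from h import *
plan([.637,.1305,.34],157.6)
E
```

```text
now [ 0.5357 -0.4003  0.3233] head 161.7 j6 5 F [-0.423  -0.754  -0.8921] w 33.59 gf 30.0 t 25.2
turn 1 rows of 0.0708 rad (total 4.1)
shift total [-529.3  108.6  -16.7] -> 10 rows of [-52.9  10.9  -1.7]
```

Emit:
{"api": "step_arm", "payload": {"linear": [[0,0,-10],[-52.9,10.9,0],[-52.9,10.9,0],[-52.9,10.9,0],[-52.9,10.9,0],[-52.9,10.9,0],[-52.9,10.9,0],[-52.9,10.9,0],[-52.9,10.9,0]], "delta_rot": [[-0.0114,-0.0025,0.071],[0,0,0],[0,0,0],[0,0,0],[0,0,0],[0,0,0],[0,0,0],[0,0,0],[0,0,0]], "grip": [20,20,20,20,20,20,20,20,20]}}

```text
time_s: 26.35
tcp_pos: [0.6145, 0.0272, 0.327]
ee_rot: [[-0.381, -0.924, -0.013], [-0.924, 0.381, 0.006], [-0.001, 0.014, -1.0]]
wrist_force: [0.6, -1.0, -1.1]
gripper_width: 0.383
gripper_force: 30.0
```

Emit:
{"api": "step_arm", "payload": {"linear": [[-52.9,10.9,0],[-52.9,10.9,0],[0,0,0],[0,0,0]], "delta_rot": [[0,0,0],[0,0,0],[0,0,0],[0,0,0]], "grip": [20,20,20,20]}}

```text
time_s: 26.85
tcp_pos: [0.6348, 0.1315, 0.3277]
ee_rot: [[-0.381, -0.925, -0.013], [-0.925, 0.381, 0.005], [0.0, 0.014, -1.0]]
wrist_force: [-0.1, -0.1, -0.9]
gripper_width: 0.386
gripper_force: 30.0
```

```bash
python3 - <<'E'
s=open('h.py').read()
s=s.replace("    if n: print('turn","    zt=np.cross(R[:,2],[0,0,-1.]);print('tilt fix',(R.T@zt)[:2].round(4))\n    if n: print('turn")
open('h.py','w').write(s)
E
python3 - <<'E'
from h import *
plan([.6389,.1351,.085],157.6)
E
```

```text
now [0.6348 0.1315 0.3277] head 157.6 j6 -48 F [-0.0904 -0.0508 -0.9297] w 33.61 gf 30.0 t 26.9
tilt fix [ 0.0137 -0.    ]
turn 1 rows of 0.0003 rad (total 0.0)
shift total [ -4.9  -2.5 242.7] -> 5 rows of [-1.  -0.5 48.5]
```

Emit:
{"api": "step_arm", "payload": {"linear": [[-5,-2.5,0],[0,0,45],[0,0,45],[0,0,45],[0,0,40],[0,0,30],[0,0,20],[0,0,17],[0,0,0]], "delta_rot": [[0.0125,0,0],[0,0,0],[0,0,0],[0,0,0],[0,0,0],[0,0,0],[0,0,0],[0,0,0],[0,0,0]], "grip": [20,20,20,20,20,20,20,20,20]}}

```text
time_s: 27.98
tcp_pos: [0.6392, 0.1348, 0.086]
ee_rot: [[-0.382, -0.924, -0.001], [-0.924, 0.382, 0.0], [-0.0, 0.001, -1.0]]
wrist_force: [-0.2, -0.2, 0.1]
gripper_width: 0.388
gripper_force: 30.0
```

```bash
python3 - <<'E'
from h import *
plan([.6389,.1351,.085],157.6)
E
```

```text
now [0.6392 0.1348 0.086 ] head 157.5 j6 -48 F [-0.1519 -0.2303  0.0572] w 33.77 gf 30.0 t 28.0
tilt fix [0.0008 0.0002]
turn 1 rows of -0.0010 rad (total -0.1)
shift total [-0.2  0.4  1. ] -> 1 rows of [-0.2  0.4  1. ]
```

Emit:
{"api": "step_arm", "payload": {"linear": [[0,0,0],[0,0,0],[0,0,0],[0,0,-30],[0,0,-50],[0,0,-50],[0,0,-50],[0,0,-50],[0,0,-15],[0,0,0]], "delta_rot": [[0,0,0],[0,0,0],[0,0,0],[0,0,0],[0,0,0],[0,0,0],[0,0,0],[0,0,0],[0,0,0],[0,0,0]], "grip": [46,46,46,46,46,46,46,46,46,46]}}

```text
time_s: 29.22
tcp_pos: [0.6396, 0.1355, 0.3333]
ee_rot: [[-0.381, -0.925, 0.004], [-0.925, 0.381, 0.003], [-0.004, -0.002, -1.0]]
wrist_force: [0.1, 0.2, -0.4]
gripper_width: 0.529
gripper_force: 0.0
```

```bash
python3 - <<'E'
from h import *
plan([.45,-.30,.33],247.6)
E
```

```text
now [0.6396 0.1355 0.3333] head 157.6 j6 -48 F [ 0.062   0.1567 -0.4424] w 46.06 gf 0.0 t 29.2
tilt fix [-0.0024  0.0042]
turn 9 rows of -0.1745 rad (total -90.0)
shift total [ -9.3 474.9   3.3] -> 9 rows of [-1.  52.8  0.4]
```

Emit:
{"api": "step_arm", "payload": {"linear": [[0,0,0],[0,0,0],[0,0,0],[0,0,0],[0,0,0],[0,0,0],[0,0,0],[0,0,0],[0,0,0],[-1,52.8,0]], "delta_rot": [[0,0,-0.1745],[0,0,-0.1745],[0,0,-0.1745],[0,0,-0.1745],[0,0,-0.1745],[0,0,-0.1745],[0,0,-0.1745],[0,0,-0.1745],[0,0,-0.1745],[0,0,0]], "grip": [60,60,60,60,60,60,60,60,60,60]}}

```text
time_s: 30.48
tcp_pos: [0.6181, 0.0885, 0.3274]
ee_rot: [[0.926, -0.377, -0.005], [-0.377, -0.926, 0.0], [-0.004, 0.002, -1.0]]
wrist_force: [0.3, -0.9, -0.9]
gripper_width: 0.693
gripper_force: 0.0
```

Emit:
{"api": "step_arm", "payload": {"linear": [[-1,52.8,0],[-1,52.8,0],[-1,52.8,0],[-1,52.8,0],[-1,52.8,0],[-1,52.8,0],[-1,52.8,0],[-1,52.8,0],[0,0,0],[0,0,0]], "delta_rot": [[0,0,0],[0,0,0],[0,0,0],[0,0,0],[0,0,0],[0,0,0],[0,0,0],[0,0,0],[0,0,0],[0,0,0]], "grip": [60,60,60,60,60,60,60,60,60,60]}}

```text
time_s: 31.72
tcp_pos: [0.4494, -0.3002, 0.3295]
ee_rot: [[0.924, -0.382, -0.001], [-0.382, -0.924, 0.003], [-0.002, -0.002, -1.0]]
wrist_force: [-0.4, -0.2, -1.4]
gripper_width: 0.693
gripper_force: 0.0
```

```bash
python3 - <<'E'
from h import *
s,c=cap('wrist','w6.png')
for n,p in(('B',(.4503,-.3807)),('C',(.564,-.3183))):
    q=proj(c,np.array([*p,.064]),s);print(n,q,face(s,c,q,tol=25))
for r in landmark_of('wrist','block1_mid'):print(r['score'],r['point'],atz(c,r['point'],.032,s))
plan([.564,-.3183,.03],270)
plan([.4503,-.3808,.03],242.2)
E
```

```text
B [384.5001 175.1987] (0.4525, -0.3817, 62.6, 32.6, 27.1, 'seed colour', array([191, 196, 206], dtype=uint8))
C [297.1837 102.1127] (0.5642, -0.3184, 0.5, 32.6, 32.3, 'seed colour', array([191, 196, 206], dtype=uint8))
now [ 0.4501 -0.2996  0.3303] head -112.4 j6 84 F [ 0.366   0.4238 -1.0521] w 60.31 gf 0.0 t 31.8
tilt fix [-0.0023  0.0008]
turn 3 rows of -0.1300 rad (total -22.4)
shift total [113.9  18.7 300.3] -> 6 rows of [19.   3.1 50. ]
now [ 0.4501 -0.2996  0.3303] head -112.4 j6 84 F [ 0.366   0.4238 -1.0521] w 60.31 gf 0.0 t 31.8
tilt fix [-0.0023  0.0008]
turn 1 rows of 0.0951 rad (total 5.4)
shift total [ 38.1  71.7 300.3] -> 6 rows of [ 6.3 12.  50. ]
```

View pics/w6.png

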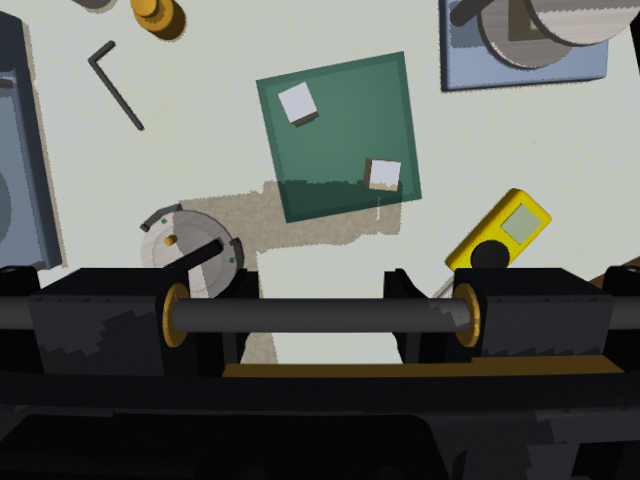

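Two blocks remain, unmoved: C at (297,103) and B at (384,175), with B partly in shadow. I take B first.

Emit:
{"api": "step_arm", "payload": {"linear": [[0,0,0],[19,35.9,0],[19.1,35.8,0],[0,0,55],[0,0,55],[0,0,55],[0,0,55],[0,0,45],[0,0,35],[0,0,0]], "delta_rot": [[0,0,0.095],[0,0,0],[0,0,0],[0,0,0],[0,0,0],[0,0,0],[0,0,0],[0,0,0],[0,0,0],[0,0,0]], "grip": [60,60,60,60,60,60,60,60,60,60]}}

```text
time_s: 33.08
tcp_pos: [0.4493, -0.3791, 0.0282]
ee_rot: [[0.885, -0.466, -0.005], [-0.466, -0.885, 0.005], [-0.006, -0.002, -1.0]]
wrist_force: [-0.1, -0.1, -0.0]
gripper_width: 0.686
gripper_force: 0.0
```

Emit:
{"api": "step_arm", "payload": {"linear": [[0,0,0],[0,0,0],[0,0,0],[0,0,0],[0,0,0]], "delta_rot": [[0,0,0],[0,0,0],[0,0,0],[0,0,0],[0,0,0]], "grip": [20,20,20,20,20]}}

```text
time_s: 33.7
tcp_pos: [0.4513, -0.3816, 0.0323]
ee_rot: [[0.884, -0.467, 0.003], [-0.467, -0.884, 0.001], [0.003, -0.002, -1.0]]
wrist_force: [0.2, 2.1, 6.3]
gripper_width: 0.389
gripper_force: 30.0
```

Emit:
{"api": "step_arm", "payload": {"linear": [[0,0,-20],[0,0,-40],[0,0,-50],[0,0,-55],[0,0,-55],[0,0,-55],[0,0,-25],[0,0,0]], "delta_rot": [[0,0,0],[0,0,0],[0,0,0],[0,0,0],[0,0,0],[0,0,0],[0,0,0],[0,0,0]], "grip": [20,20,20,20,20,20,20,20]}}

```text
time_s: 34.7
tcp_pos: [0.4505, -0.382, 0.3328]
ee_rot: [[0.884, -0.468, 0.006], [-0.468, -0.884, -0.0], [0.005, -0.003, -1.0]]
wrist_force: [-0.9, -0.1, -1.8]
gripper_width: 0.393
gripper_force: 30.0
```

```bash
python3 - <<'E'
from h import *
plan([.6866,.1511,.33],247.6)
E
```

```text
now [ 0.4505 -0.382   0.3328] head -117.9 j6 87 F [-0.9013 -0.0669 -1.8189] w 34.21 gf 30.0 t 34.7
tilt fix [-0.0026 -0.0049]
turn 1 rows of -0.0956 rad (total -5.5)
shift total [  15.1 -582.8    2.8] -> 11 rows of [  1.4 -53.    0.3]
```

Emit:
{"api": "step_arm", "payload": {"linear": [[0,0,0],[1.4,-53,0],[1.4,-53,0],[1.4,-53,0],[1.4,-53,0],[1.4,-53,0],[1.4,-53,0],[1.4,-53,0],[1.4,-53,0],[1.4,-53,0]], "delta_rot": [[0,0,-0.0956],[0,0,0],[0,0,0],[0,0,0],[0,0,0],[0,0,0],[0,0,0],[0,0,0],[0,0,0],[0,0,0]], "grip": [20,20,20,20,20,20,20,20,20,20]}}

```text
time_s: 35.95
tcp_pos: [0.643, 0.0562, 0.3289]
ee_rot: [[0.925, -0.381, -0.003], [-0.381, -0.925, 0.001], [-0.003, 0.001, -1.0]]
wrist_force: [1.4, -1.3, -1.0]
gripper_width: 0.389
gripper_force: 30.0
```

Emit:
{"api": "step_arm", "payload": {"linear": [[1.4,-53,0],[1.4,-53,0],[0,0,0],[0,0,0]], "delta_rot": [[0,0,0],[0,0,0],[0,0,0],[0,0,0]], "grip": [20,20,20,20]}}

```text
time_s: 36.45
tcp_pos: [0.6858, 0.1514, 0.3296]
ee_rot: [[0.925, -0.381, -0.003], [-0.381, -0.925, -0.0], [-0.002, 0.001, -1.0]]
wrist_force: [-0.5, -0.2, -1.0]
gripper_width: 0.387
gripper_force: 30.0
```

```bash
python3 - <<'E'
from h import *
plan([.6866,.1511,.078],247.6)
E
```

```text
now [0.6858 0.1514 0.3296] head -112.4 j6 42 F [-0.4623 -0.155  -0.9626] w 33.65 gf 30.0 t 36.5
tilt fix [0.0012 0.0024]
turn 1 rows of 0.0005 rad (total 0.0)
shift total [  0.9  -0.1 251.6] -> 5 rows of [ 0.2 -0.  50.3]
```

Emit:
{"api": "step_arm", "payload": {"linear": [[1,0,50],[0,0,50],[0,0,50],[0,0,40],[0,0,30],[0,0,20],[0,0,12],[0,0,0]], "delta_rot": [[0,0,0],[0,0,0],[0,0,0],[0,0,0],[0,0,0],[0,0,0],[0,0,0],[0,0,0]], "grip": [20,20,20,20,20,20,20,20]}}

```text
time_s: 37.45
tcp_pos: [0.7023, 0.1532, 0.1075]
ee_rot: [[0.927, -0.373, 0.046], [-0.374, -0.927, 0.008], [0.04, -0.024, -0.999]]
wrist_force: [-8.4, 0.5, 61.4]
gripper_width: 0.388
gripper_force: 51.0
```

Emit:
{"api": "step_arm", "payload": {"linear": [[0,0,0],[0,0,0],[0,0,0],[0,0,-30],[0,0,-50],[0,0,-50],[0,0,-50],[0,0,-50],[0,0,-22],[0,0,0]], "delta_rot": [[0,0,0],[0,0,0],[0,0,0],[0,0,0],[0,0,0],[0,0,0],[0,0,0],[0,0,0],[0,0,0],[0,0,0]], "grip": [46,46,46,46,46,46,46,46,46,46]}}

```text
time_s: 38.7
tcp_pos: [0.6876, 0.1497, 0.3352]
ee_rot: [[0.924, -0.382, 0.007], [-0.382, -0.924, 0.003], [0.005, -0.006, -1.0]]
wrist_force: [-0.4, -0.2, -0.4]
gripper_width: 0.529
gripper_force: 0.0
```

```bash
python3 - <<'E'
from h import *
plan([.50,-.30,.33],270)
E
```

```text
now [0.6876 0.1497 0.3352] head -112.5 j6 42 F [-0.3647 -0.204  -0.3936] w 46.04 gf 0.0 t 38.7
tilt fix [-0.0057 -0.0048]
turn 3 rows of -0.1308 rad (total -22.5)
shift total [-187.6  449.7    5.2] -> 9 rows of [-20.8  50.    0.6]
```

The block hit something at z 0.107, so I look into the pot.

Emit:
{"api": "step_arm", "payload": {"linear": [[-45,0,-20],[-50,0,-20],[0,0,0],[0,0,0]], "delta_rot": [[0,0,0],[0,0,0],[0,0,0],[0,0,0]], "grip": [60,60,60,60]}}

```text
time_s: 39.2
tcp_pos: [0.5988, 0.1867, 0.3707]
ee_rot: [[0.925, -0.381, -0.001], [-0.381, -0.925, 0.001], [-0.001, -0.0, -1.0]]
wrist_force: [0.2, -0.3, -1.1]
gripper_width: 0.686
gripper_force: 0.0
```

```bash
python3 - <<'E'
from h import *
s,c=cap('wrist','w7.png');print(s['tcp_pos'])
from marks import marks
marks(s,c)
E
```

```text
[0.5988 0.1867 0.3707]
marks 6 pot [0.6516 0.1657] yaw -22.42 r 0.0860 resid mm [-0.2 -0.2  0.1 -0.1  0.2 -0.1 -0.   0.2 -0.  -0.  -0.   0.2]
```

View pics/w7.png

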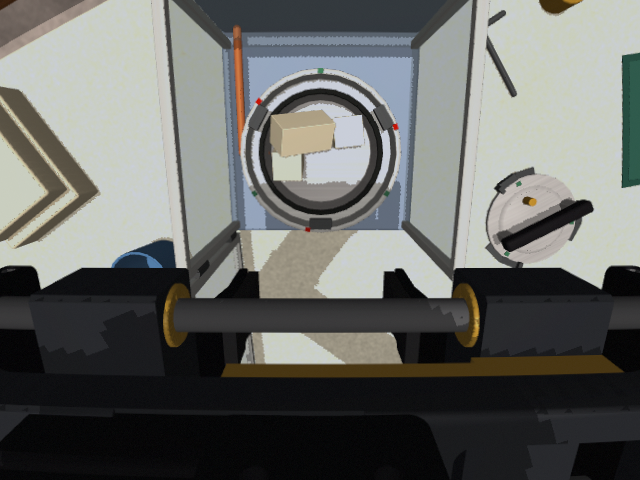

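```bash
python3 - <<'E'
import cv2
i=cv2.imread('pics/w7.png');cv2.imwrite('pics/w7c.png',cv2.resize(i[55:240,225:415],None,fx=3.2,fy=3.2,interpolation=cv2.INTER_CUBIC))
E
```

```text
(no output)
```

View pics/w7c.png

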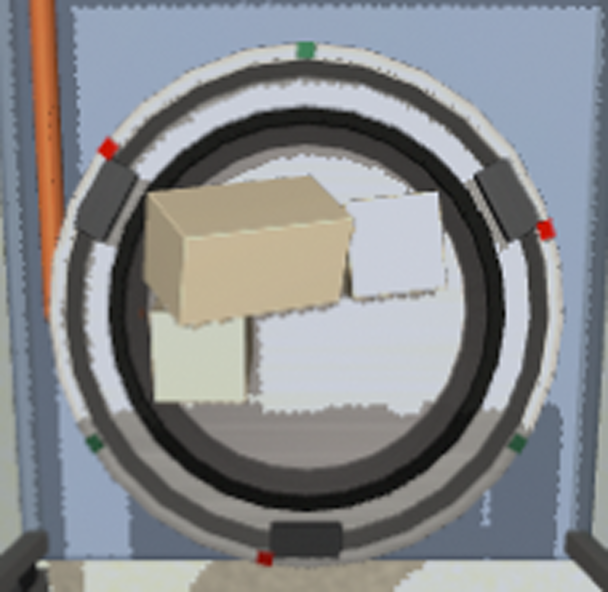

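B lies tilted at crop (250,265), on the +x/+y side. D stands at (200,357) and A at (395,245), both shifted from where I put them. I get B's pose from its visible corners.

```bash
cat > pnp.py <<'E'
from h import *
P0=np.array([.6515,.1657]);c22=np.radians(-22.4);Rs=np.array([[np.cos(c22),-np.sin(c22)],[np.sin(c22),np.cos(c22)]])
def st(p): return np.r_[Rs.T@(np.asarray(p)[:2]-P0),p[2]]*1000   # station mm
def boxpnp(s,c,px,obj):
    n=[]
    for q in px:
        d=np.array([(q[0]-c['cx'])/c['fx'],(q[1]-c['cy'])/c['fy']]);u=d.copy()
        for _ in range(30):u=d/(1+c['k1']*(u@u))
        n.append(u)
    n=np.array(n);obj=np.array(obj,float)
    ok,r,t=cv2.solvePnP(obj,n,np.eye(3),None,flags=cv2.SOLVEPNP_SQPNP)
    r,t=cv2.solvePnPRefineLM(obj,n,np.eye(3),None,r,t)
    e=cv2.projectPoints(obj,r,t,np.eye(3),None)[0][:,0]-n;print('err px',(np.abs(e)*361).max(0))
    T=np.eye(4);T[:3,:3]=s['ee_rot'];T[:3,3]=s['tcp_pos'];M=T@np.array(c['mount'])@np.diag([1,-1,-1,1])
    R=M[:3,:3]@cv2.Rodrigues(r)[0];return R,(M[:3,:3]@t[:,0]+M[:3,3])
E
python3 - <<'E'
from pnp import *
s,c=cap('wrist')
cr=lambda x,y:(x/3.2+225-.3,y/3.2+55-.3)
px=[cr(*q) for q in((185,240),(350,215),(345,305),(180,322),(147,195),(312,178),(147,285))]
obj=[(0,0,0),(.064,0,0),(.064,.034,0),(0,.034,0),(0,0,.034),(.064,0,.034),(0,.034,.034)]
R,t=boxpnp(s,c,px,obj)
for k in range(8):
    q=np.array([.064*(k&1),.034*(k>>1&1),.034*(k>>2&1)]);print(q*1000,st(R@q+t).round(1))
print('centre',st(R@[.032,.017,.017]+t),R)
for n,q in(('A',(395,245)),('D',(200,365))):
    f=face(s,c,cr(*q),z=.107,tol=20);print(n,f[:5],st((f[0],f[1],.107)))
E
```

```text
err px [0.8738 1.6335]
[0. 0. 0.] [ 27.1  40.8 131.9]
[64.  0.  0.] [ 35.  -16.7 104.8]
[ 0. 34.  0.] [ -3.1  43.8 116.7]
[64. 34.  0.] [  4.8 -13.7  89.6]
[ 0.  0. 34.] [ 42.1  55.4 105.1]
[64.  0. 34.] [50.  -2.1 78.1]
[ 0. 34. 34.] [11.9 58.5 89.9]
[64. 34. 34.] [19.8  1.  62.8]
centre [23.4479 20.8733 97.3676] [[-0.2286 -0.7879  0.5718]
 [-0.8769  0.4218  0.2306]
 [-0.4228 -0.4487 -0.7873]]
A (0.6542, 0.1446, 71.8, 74.2, 90.9) [ 10.5369 -18.479  107.    ]
D (0.6526, 0.208, 66.8, 32.3, 32.0) [-15.1023  39.5275 107.    ]
```

Emit:
{"api": "step_arm", "payload": {"linear": [[-15,0,50],[-15,0,50],[0,0,0],[0,0,0]], "delta_rot": [[0,0,0],[0,0,0],[0,0,0],[0,0,0]], "grip": [60,60,60,60]}}

```text
time_s: 39.8
tcp_pos: [0.5741, 0.1989, 0.2742]
ee_rot: [[0.925, -0.381, 0.006], [-0.381, -0.925, 0.002], [0.004, -0.004, -1.0]]
wrist_force: [-0.5, 0.5, 0.2]
gripper_width: 0.69
gripper_force: 0.0
```

```bash
python3 - <<'E'
from pnp import *
from marks import marks
s,c=cap('wrist','w8.png');print(s['tcp_pos'],s['wrist_force'])
np.savez('w8.npz',ee=s['ee_rot'],tcp=s['tcp_pos'],mount=c['mount'])
marks(s,c)
o=proj(c,np.array([*P0,.11]),s);print(o)
x0,y0=int(o[0])-100,max(0,int(o[1])-95);print(x0,y0)
i=cv2.imread('pics/w8.png');cv2.imwrite('pics/w8c.png',cv2.resize(i[y0:y0+190,x0:x0+200],None,fx=3.1,fy=3.1,interpolation=cv2.INTER_CUBIC))
E
```

```text
[0.5741 0.1989 0.2742] [-0.5427  0.4844  0.2292]
marks 6 pot [0.6516 0.1657] yaw -22.39 r 0.0861 resid mm [-0.2  0.1  0.  -0.1  0.  -0.1  0.2 -0.   0.  -0.  -0.1  0.1]
[322.9205 125.6039]
222 30
```

View pics/w8c.png

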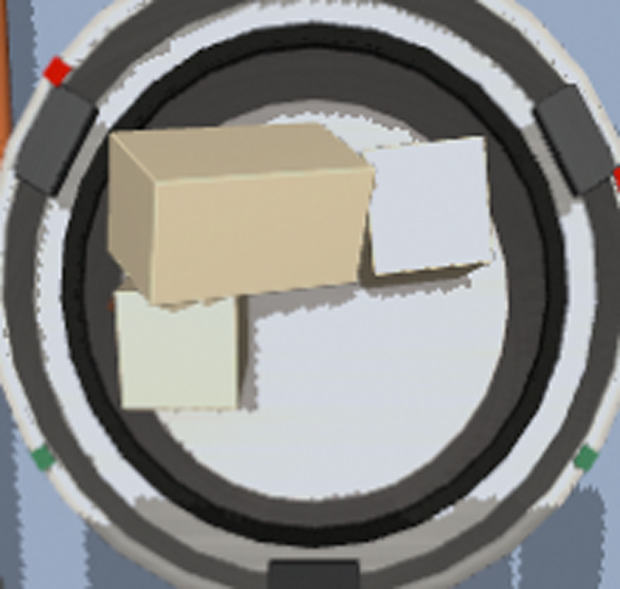

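B shows clearly, with its near corner at (155,180). D's top is centred at (178,352) and A's at (429,205).

```bash
python3 - <<'E'
from pnp import *
s,c=cap('wrist')
cr=lambda x,y:np.array((x/3.1+222-.35,y/3.1+30-.35))
px=[cr(*q) for q in((155,180),(373,167),(360,283),(152,304),(110,132),(318,125),(110,250))]
obj=[(0,0,0),(.064,0,0),(.064,.034,0),(0,.034,0),(0,0,.034),(.064,0,.034),(0,.034,.034)]
R,t=boxpnp(s,c,px,obj)
for k in range(8):
    q=np.array([.064*(k&1),.034*(k>>1&1),.034*(k>>2&1)]);print(q*1000,st(R@q+t).round(1))
print('centre',st(R@[.032,.017,.017]+t));print(R)
for n,q in(('A',((365,147),(487,137),(493,263),(372,273))),('D',((117,293),(237,297),(238,408),(122,408)))):
    print(n,[st(atz(c,cr(*k),.107,s)).round(1)[:2] for k in q])
E
```

```text
err px [1.1469 0.6331]
[0. 0. 0.] [ 27.8  40.7 137.4]
[64.  0.  0.] [ 35.2 -16.  108.6]
[ 0. 34.  0.] [ -1.9  44.9 121.5]
[64. 34.  0.] [  5.5 -11.8  92.7]
[ 0.  0. 34.] [ 43.8  55.9 111.5]
[64.  0. 34.] [51.2 -0.8 82.8]
[ 0. 34. 34.] [14.  60.1 95.6]
[64. 34. 34.] [21.4  3.4 66.9]
centre [ 24.6407  22.0227 102.1147]
[[-0.2306 -0.7625  0.6045]
 [-0.8632  0.447   0.2345]
 [-0.449  -0.4678 -0.7613]]
A [array([ 40.6, -13.4]), array([ 43.3, -46.9]), array([ 10. , -49.7]), array([  7.1, -15.7])]
D [array([ 1.9, 56.5]), array([ 0.6, 22.5]), array([-30.3,  22.6]), array([-30.3,  56.3])]
```

```bash
python3 - <<'E'
from pnp import *
w=lambda x,y:P0+Rs@np.array([x,y])/1000
plan([*w(22,6),.31],157.6)
plan([*w(22,6),.088],157.6)
E
```

```text
now [0.5742 0.1993 0.2752] head -112.4 j6 33 F [-0.9953  1.0213  0.1345] w 59.97 gf 0.0 t 39.9
tilt fix [-0.0064 -0.0051]
turn 9 rows of 0.1745 rad (total 90.0)
shift total [  -4.4 -106.3  -34.8] -> 3 rows of [ -1.5 -35.4 -11.6]
now [0.5742 0.1993 0.2752] head -112.4 j6 33 F [-0.9953  1.0213  0.1345] w 59.97 gf 0.0 t 39.9
tilt fix [-0.0064 -0.0051]
turn 9 rows of 0.1745 rad (total 90.0)
shift total [  -4.4 -106.3  187.2] -> 4 rows of [ -1.1 -26.6  46.8]
```

Emit:
{"api": "step_arm", "payload": {"linear": [[0,0,-15],[0,0,-15],[0,0,0],[0,0,0],[0,0,0],[0,0,0],[0,0,0],[0,0,0],[0,0,0]], "delta_rot": [[0,0,0.1745],[0,0,0.1745],[0,0,0.1745],[0,0,0.1745],[0,0,0.1745],[0,0,0.1745],[0,0,0.1745],[0,0,0.1745],[0,0,0.1745]], "grip": [60,60,60,60,60,60,60,60,60]}}

```text
time_s: 41.02
tcp_pos: [0.5733, 0.1991, 0.3048]
ee_rot: [[-0.386, -0.922, 0.006], [-0.922, 0.386, 0.004], [-0.006, -0.004, -1.0]]
wrist_force: [0.4, -0.6, 0.2]
gripper_width: 0.688
gripper_force: 0.0
```

Emit:
{"api": "step_arm", "payload": {"linear": [[-1,-35.4,0],[-1,-35.4,0],[-2,-35.5,0],[0,0,45],[0,0,45],[0,0,45],[0,0,0],[0,0,0]], "delta_rot": [[0,0,0],[0,0,0],[0,0,0],[0,0,0],[0,0,0],[0,0,0],[0,0,0],[0,0,0]], "grip": [60,60,60,60,60,60,60,60]}}

```text
time_s: 42.02
tcp_pos: [0.6741, 0.1626, 0.1707]
ee_rot: [[-0.38, -0.925, 0.007], [-0.925, 0.38, 0.003], [-0.005, -0.006, -1.0]]
wrist_force: [0.6, -0.1, 0.3]
gripper_width: 0.691
gripper_force: 0.0
```

```bash
python3 - <<'E'
from pnp import *
s=sense();print(st(s['tcp_pos']))
w=lambda x,y:P0+Rs@np.array([x,y])/1000
plan([*w(22,6),.088],157.6)
E
```

```text
[ 22.0462   5.7798 170.6915]
now [0.6741 0.1626 0.1707] head 157.7 j6 -49 F [ 0.5658 -0.0883  0.2674] w 60.08 gf 0.0 t 42.0
tilt fix [-0.0057  0.0053]
turn 1 rows of 0.0010 rad (total 0.1)
shift total [-0.2  0.  82.7] -> 2 rows of [-0.1  0.  41.3]
```

Emit:
{"api": "step_arm", "payload": {"linear": [[0,0,30],[0,0,20],[0,0,10],[0,0,8],[0,0,0]], "delta_rot": [[-0.0055,0.005,0],[0,0,0],[0,0,0],[0,0,0],[0,0,0]], "grip": [60,60,60,60,60]}}

```text
time_s: 42.65
tcp_pos: [0.6721, 0.1624, 0.1]
ee_rot: [[-0.38, -0.925, -0.004], [-0.925, 0.38, -0.001], [0.002, 0.004, -1.0]]
wrist_force: [0.5, 0.0, -0.3]
gripper_width: 0.691
gripper_force: 0.0
```

Emit:
{"api": "step_arm", "payload": {"linear": [[0,0,7],[0,0,7],[0,0,0]], "delta_rot": [[0,0,0],[0,0,0],[0,0,0]], "grip": [60,60,60]}}

```text
time_s: 43.02
tcp_pos: [0.6711, 0.162, 0.0844]
ee_rot: [[-0.381, -0.925, -0.007], [-0.925, 0.381, -0.002], [0.004, 0.006, -1.0]]
wrist_force: [0.0, -0.1, -0.2]
gripper_width: 0.693
gripper_force: 0.0
```

No contact on the way down. I close, then lift.

Emit:
{"api": "step_arm", "payload": {"linear": [[0,0,0],[0,0,0],[0,0,0],[0,0,0],[0,0,0],[0,0,0],[0,0,-15],[0,0,-15]], "delta_rot": [[0,0,0],[0,0,0],[0,0,0],[0,0,0],[0,0,0],[0,0,0],[0,0,0],[0,0,0]], "grip": [20,20,20,20,20,20,20,20]}}

```text
time_s: 44.02
tcp_pos: [0.6722, 0.1622, 0.1163]
ee_rot: [[-0.381, -0.925, -0.004], [-0.925, 0.381, -0.001], [0.003, 0.004, -1.0]]
wrist_force: [0.2, -0.4, -0.9]
gripper_width: 0.385
gripper_force: 29.9
```

Emit:
{"api": "step_arm", "payload": {"linear": [[0,0,-30],[0,0,-40],[0,0,-50],[0,0,-55],[0,0,-45],[0,0,0]], "delta_rot": [[0,0,0],[0,0,0],[0,0,0],[0,0,0],[0,0,0],[0,0,0]], "grip": [20,20,20,20,20,20]}}

```text
time_s: 44.78
tcp_pos: [0.6745, 0.1626, 0.3425]
ee_rot: [[-0.381, -0.925, 0.007], [-0.925, 0.381, 0.003], [-0.005, -0.005, -1.0]]
wrist_force: [-0.6, -0.3, -0.9]
gripper_width: 0.392
gripper_force: 29.9
```

```bash
python3 - <<'E'
from h import *
plan([.46,-.35,.33],157.6)
E
```

```text
now [0.6745 0.1626 0.3425] head 157.6 j6 -49 F [-0.6277 -0.2802 -0.938 ] w 34.11 gf 29.9 t 44.8
tilt fix [-0.005   0.0055]
turn 1 rows of 0.0004 rad (total 0.0)
shift total [555.7   3.   12.5] -> 11 rows of [50.5  0.3  1.1]
```

Emit:
{"api": "step_arm", "payload": {"linear": [[50.5,0,0],[50.5,0,0],[50.5,0,0],[50.5,0,0],[50.5,0,0],[50.5,0,0],[50.5,0,0],[50.5,0,0],[50.5,0,0],[50.5,0,0]], "delta_rot": [[0,0,0],[0,0,0],[0,0,0],[0,0,0],[0,0,0],[0,0,0],[0,0,0],[0,0,0],[0,0,0],[0,0,0]], "grip": [20,20,20,20,20,20,20,20,20,20]}}

```text
time_s: 46.02
tcp_pos: [0.4796, -0.3058, 0.3367]
ee_rot: [[-0.381, -0.925, -0.005], [-0.925, 0.381, -0.001], [0.003, 0.005, -1.0]]
wrist_force: [1.2, -0.8, -1.4]
gripper_width: 0.396
gripper_force: 29.9
```

Emit:
{"api": "step_arm", "payload": {"linear": [[50.5,0,10],[0,0,50],[0,0,50],[0,0,50],[0,0,50],[0,0,40],[0,0,20],[0,0,10],[0,0,10],[0,0,0]], "delta_rot": [[0,0,0],[0,0,0],[0,0,0],[0,0,0],[0,0,0],[0,0,0],[0,0,0],[0,0,0],[0,0,0],[0,0,0]], "grip": [20,20,20,20,20,20,20,20,20,20]}}

```text
time_s: 47.28
tcp_pos: [0.4599, -0.3514, 0.0468]
ee_rot: [[-0.381, -0.925, -0.006], [-0.925, 0.381, -0.001], [0.003, 0.005, -1.0]]
wrist_force: [-0.0, 0.8, -0.3]
gripper_width: 0.391
gripper_force: 29.9
```

Emit:
{"api": "step_arm", "payload": {"linear": [[0,0,8],[0,0,8],[0,0,0]], "delta_rot": [[0,0,0],[0,0,0],[0,0,0]], "grip": [20,20,20]}}

```text
time_s: 47.65
tcp_pos: [0.4594, -0.3513, 0.0302]
ee_rot: [[-0.381, -0.925, -0.007], [-0.925, 0.381, -0.0], [0.003, 0.006, -1.0]]
wrist_force: [0.3, -0.5, -0.7]
gripper_width: 0.389
gripper_force: 29.9
```

Emit:
{"api": "step_arm", "payload": {"linear": [[0,0,6],[0,0,6],[0,0,0]], "delta_rot": [[0,0,0],[0,0,0],[0,0,0]], "grip": [20,20,20]}}

```text
time_s: 48.02
tcp_pos: [0.4594, -0.3513, 0.0183]
ee_rot: [[-0.381, -0.925, -0.007], [-0.925, 0.381, -0.0], [0.003, 0.006, -1.0]]
wrist_force: [0.1, 0.8, 0.6]
gripper_width: 0.387
gripper_force: 29.9
```

Emit:
{"api": "step_arm", "payload": {"linear": [[0,0,5],[0,0,0],[0,0,0],[0,0,0],[0,0,0],[0,0,-30],[0,0,-50],[0,0,-60],[0,0,-60],[0,0,-60]], "delta_rot": [[0,0,0],[0,0,0],[0,0,0],[0,0,0],[0,0,0],[0,0,0],[0,0,0],[0,0,0],[0,0,0],[0,0,0]], "grip": [20,20,60,60,60,60,60,60,60,60]}}

```text
time_s: 49.28
tcp_pos: [0.4608, -0.3511, 0.2763]
ee_rot: [[-0.381, -0.925, -0.005], [-0.925, 0.381, -0.001], [0.003, 0.004, -1.0]]
wrist_force: [1.6, -0.8, -0.6]
gripper_width: 0.689
gripper_force: 0.0
```

Emit:
{"api": "step_arm", "payload": {"linear": [[-40,0,-40],[-40,0,-30],[0,0,0],[0,0,0]], "delta_rot": [[0,0,0],[0,0,0],[0,0,0],[0,0,0]], "grip": [60,60,60,60]}}

```text
time_s: 49.78
tcp_pos: [0.4915, -0.277, 0.3429]
ee_rot: [[-0.38, -0.925, -0.007], [-0.925, 0.38, -0.0], [0.003, 0.006, -1.0]]
wrist_force: [-0.0, -0.4, -1.1]
gripper_width: 0.693
gripper_force: 0.0
```

```bash
python3 - <<'E'
from h import *
s,c=cap('wrist','w9.png');print(s['tcp_pos'])
E
```

```text
[ 0.4915 -0.277   0.3429]
```

View pics/w9.png

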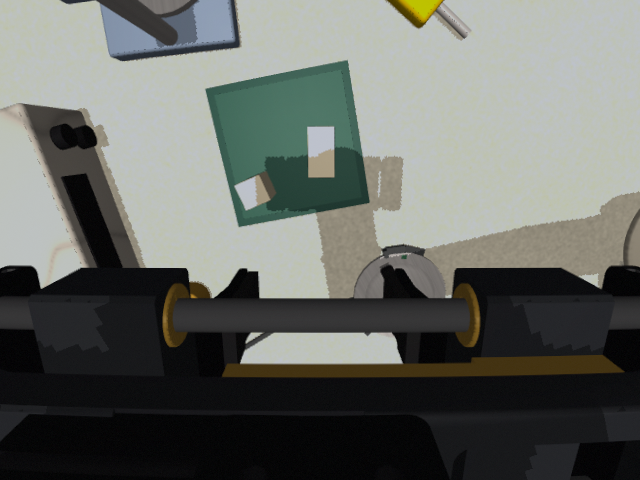

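B lies flat on the mat at (320,152), and C still stands at (251,192). I measure both.

```bash
python3 - <<'E'
from h import *
s,c=cap('wrist')
q=np.array([atz(c,p,.034,s)[:2] for p in((306.5,126.5),(334.5,126.5),(334.5,177.5),(306.5,177.5))])
print(q,'centre',q.mean(0),np.linalg.norm(q[1]-q[0]),np.linalg.norm(q[2]-q[1]))
d=q[2]-q[1];print('long dir',np.degrees(np.arctan2(d[1],d[0])))
print('C',face(s,c,(247,192),tol=25))
ce=q.mean(0);up=np.array([.381,.9245])
plan([*(ce+.008*up),.018],157.6)
E
```

```text
[[ 0.472  -0.3662]
 [ 0.4396 -0.3529]
 [ 0.4632 -0.294 ]
 [ 0.4966 -0.3078]] centre [ 0.4678 -0.3302] 0.03502966261452481 0.06346599957590882
long dir 68.09830847733527
C (0.5711, -0.3202, 68.9, 35.5, 22.9, 'seed colour', array([189, 193, 202], dtype=uint8))
now [ 0.4912 -0.2776  0.3422] head 157.6 j6 -9 F [ 0.0895 -0.1822 -0.2323] w 60.09 gf 0.0 t 49.9
tilt fix [ 0.0074 -0.0031]
turn 1 rows of -0.0005 rad (total -0.0)
shift total [ 49.5   1.5 324.2] -> 6 rows of [ 8.2  0.3 54. ]
```

Emit:
{"api": "step_arm", "payload": {"linear": [[49.5,1.5,0],[0,0,55],[0,0,55],[0,0,55],[0,0,55],[0,0,50],[0,0,34],[0,0,20],[0,0,0],[0,0,0]], "delta_rot": [[0,0,0],[0,0,0],[0,0,0],[0,0,0],[0,0,0],[0,0,0],[0,0,0],[0,0,0],[0,0,0],[0,0,0]], "grip": [60,60,60,60,60,60,60,60,60,20]}}

```text
time_s: 51.12
tcp_pos: [0.4702, -0.3234, 0.0202]
ee_rot: [[-0.381, -0.925, -0.005], [-0.925, 0.381, -0.001], [0.003, 0.004, -1.0]]
wrist_force: [0.2, -0.1, 0.6]
gripper_width: 0.639
gripper_force: 0.0
```

Emit:
{"api": "step_arm", "payload": {"linear": [[0,0,0],[0,0,0],[0,0,0],[0,0,0],[0,0,-20],[0,0,-50],[0,0,-60],[0,0,-60],[0,0,-60],[0,0,-60]], "delta_rot": [[0,0,0],[0,0,0],[0,0,0],[0,0,0],[0,0,0],[0,0,0],[0,0,0],[0,0,0],[0,0,0],[0,0,0]], "grip": [20,20,20,20,20,20,20,20,20,20]}}

```text
time_s: 52.38
tcp_pos: [0.4712, -0.322, 0.3314]
ee_rot: [[-0.381, -0.925, -0.006], [-0.925, 0.381, -0.0], [0.002, 0.005, -1.0]]
wrist_force: [1.5, -0.3, -1.2]
gripper_width: 0.388
gripper_force: 29.9
```

```bash
python3 - <<'E'
from pnp import *
w=lambda x,y:P0+Rs@np.array([x,y])/1000
plan([*w(-26.5,-5),.33],157.6)
E
```

```text
now [ 0.4712 -0.322   0.3314] head 157.6 j6 -4 F [ 1.5112 -0.3028 -1.1966] w 33.74 gf 29.9 t 52.4
tilt fix [ 0.005  -0.0023]
turn 1 rows of 0.0006 rad (total 0.0)
shift total [-514.6   45.6    1.4] -> 10 rows of [-51.5   4.6   0.1]
```

Emit:
{"api": "step_arm", "payload": {"linear": [[-51.5,4.6,0],[-51.5,4.6,0],[-51.5,4.6,0],[-51.5,4.6,0],[-51.5,4.6,0],[-51.5,4.6,0],[-51.5,4.6,0],[-51.5,4.6,0],[-51.5,4.6,0],[-51.5,4.6,0]], "delta_rot": [[0,0,0],[0,0,0],[0,0,0],[0,0,0],[0,0,0],[0,0,0],[0,0,0],[0,0,0],[0,0,0],[0,0,0]], "grip": [20,20,20,20,20,20,20,20,20,20]}}

```text
time_s: 53.62
tcp_pos: [0.6251, 0.173, 0.3278]
ee_rot: [[-0.38, -0.925, -0.007], [-0.925, 0.38, -0.001], [0.004, 0.006, -1.0]]
wrist_force: [0.9, -0.5, -0.1]
gripper_width: 0.39
gripper_force: 29.9
```

Emit:
{"api": "step_arm", "payload": {"linear": [[-35,0,-10],[-35,0,-10],[0,0,0],[0,0,0]], "delta_rot": [[0,0,0],[0,0,0],[0,0,0],[0,0,0]], "grip": [20,20,20,20]}}

```text
time_s: 54.12
tcp_pos: [0.6515, 0.2359, 0.3473]
ee_rot: [[-0.38, -0.925, -0.007], [-0.925, 0.38, -0.002], [0.004, 0.006, -1.0]]
wrist_force: [-0.1, 0.1, -1.4]
gripper_width: 0.39
gripper_force: 29.9
```

```bash
python3 - <<'E'
from pnp import *
from marks import marks
s,c=cap('wrist','w10.png');print(s['tcp_pos'],st(s['tcp_pos']),s['gripper_width']*87)
marks(s,c)
w=lambda x,y:P0+Rs@np.array([x,y])/1000
for n,q in(('A',(25,-31)),('D',(-14.5,39.5))):
    p=proj(c,np.array([*w(*q),.107]),s);f=face(s,c,p,z=.107,tol=20);print(n,p,f,st((f[0],f[1],.107)))
o=proj(c,np.array([*P0,.11]),s);x0,y0=int(o[0])-100,max(0,int(o[1])-95);print(x0,y0)
i=cv2.imread('pics/w10.png');cv2.imwrite('pics/w10c.png',cv2.resize(i[y0:y0+190,x0:x0+200],None,fx=3,fy=3,interpolation=cv2.INTER_CUBIC))
E
```

```text
[0.6515 0.2359 0.3473] [-26.7325  64.8652 347.3392] 33.89665738996399
marks 5 pot [0.6517 0.1656] yaw -22.35 r 0.0860 resid mm [ 0.1 -0.1 -0.3  0.2 -0.  -0.1  0.   0.1  0.2 -0.1]
A [271.2467 117.7037] (0.6416, 0.146, 77.5, 68.5, 107.7, 'seed colour', array([231, 235, 241], dtype=uint8)) [ -1.6459 -21.9862 107.    ]
D [308.7801 183.969 ] (0.6654, 0.2001, 62.5, 32.3, 32.4, 'seed colour', array([213, 197, 166], dtype=uint8)) [ -0.2576  37.1013 107.    ]
194 52
```

View pics/w10c.png

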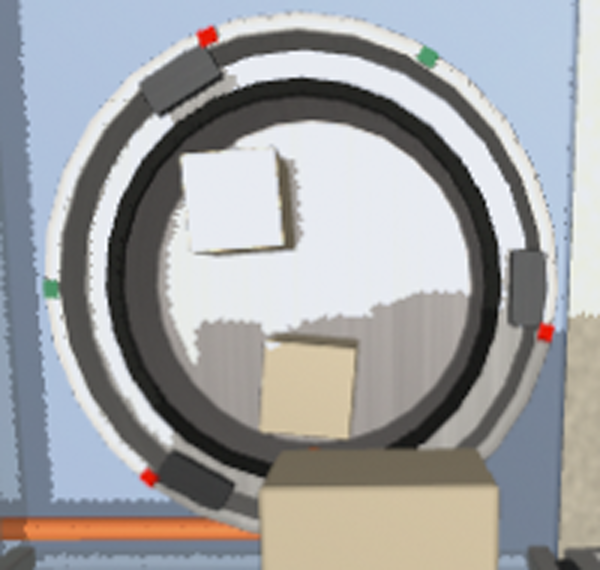

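D has slid back to station (0,37), at pixel (308,390). A is at (236,200). The -x/-y side is free for lying B.

Emit:
{"api": "step_arm", "payload": {"linear": [[36,-0.5,0],[36,0,0],[0,0,0],[0,0,50],[0,0,50],[0,0,50],[0,0,40],[0,0,20],[0,0,0]], "delta_rot": [[0,0,0],[0,0,0],[0,0,0],[0,0,0],[0,0,0],[0,0,0],[0,0,0],[0,0,0],[0,0,0]], "grip": [20,20,20,20,20,20,20,20,20]}}

```text
time_s: 55.3
tcp_pos: [0.6228, 0.1685, 0.1366]
ee_rot: [[-0.381, -0.925, -0.009], [-0.925, 0.381, -0.003], [0.006, 0.007, -1.0]]
wrist_force: [1.0, -0.0, -0.5]
gripper_width: 0.39
gripper_force: 29.9
```

```bash
python3 - <<'E'
from pnp import *
w=lambda x,y:P0+Rs@np.array([x,y])/1000
print(st(sense()['tcp_pos']))
plan([*w(-26,-7),.063],157.6)
E
```

```text
[-27.5986  -8.3892 136.5695]
now [0.6228 0.1685 0.1366] head 157.6 j6 -52 F [ 1.0357 -0.0281 -0.5209] w 33.95 gf 29.9 t 55.3
tilt fix [ 0.0074 -0.0061]
turn 1 rows of 0.0001 rad (total 0.0)
shift total [-1.4 -1.6 73.6] -> 2 rows of [-0.7 -0.8 36.8]
```

Emit:
{"api": "step_arm", "payload": {"linear": [[-1.4,-1.5,10],[0,0,15],[0,0,10],[0,0,0]], "delta_rot": [[0.007,-0.006,0],[0,0,0],[0,0,0],[0,0,0]], "grip": [20,20,20,20]}}

```text
time_s: 55.8
tcp_pos: [0.6251, 0.1695, 0.1023]
ee_rot: [[-0.381, -0.925, 0.001], [-0.925, 0.381, 0.001], [-0.001, -0.001, -1.0]]
wrist_force: [-0.1, -0.8, -0.5]
gripper_width: 0.388
gripper_force: 29.9
```

Emit:
{"api": "step_arm", "payload": {"linear": [[0,0,8],[0,0,8],[0,0,8],[0,0,0]], "delta_rot": [[0,0,0],[0,0,0],[0,0,0],[0,0,0]], "grip": [20,20,20,20]}}

```text
time_s: 56.3
tcp_pos: [0.6253, 0.1696, 0.0785]
ee_rot: [[-0.381, -0.925, 0.002], [-0.925, 0.381, 0.001], [-0.002, -0.001, -1.0]]
wrist_force: [-0.1, -0.5, -0.8]
gripper_width: 0.388
gripper_force: 29.9
```

Emit:
{"api": "step_arm", "payload": {"linear": [[0,0,8],[0,0,6],[0,0,0]], "delta_rot": [[0,0,0],[0,0,0],[0,0,0]], "grip": [20,20,20]}}

```text
time_s: 56.68
tcp_pos: [0.6255, 0.1697, 0.0648]
ee_rot: [[-0.381, -0.925, 0.002], [-0.925, 0.381, 0.001], [-0.002, -0.001, -1.0]]
wrist_force: [-0.1, -0.1, -1.3]
gripper_width: 0.386
gripper_force: 29.9
```

Emit:
{"api": "step_arm", "payload": {"linear": [[0,0,0],[0,0,0],[0,0,0],[0,0,-20],[0,0,-40],[0,0,-60],[0,0,-60],[0,0,-60],[0,0,-30]], "delta_rot": [[0,0,0],[0,0,0],[0,0,0],[0,0,0],[0,0,0],[0,0,0],[0,0,0],[0,0,0],[0,0,0]], "grip": [40,40,40,40,40,40,40,40,40]}}

```text
time_s: 57.8
tcp_pos: [0.6258, 0.1694, 0.3407]
ee_rot: [[-0.38, -0.925, 0.01], [-0.925, 0.381, 0.005], [-0.008, -0.008, -1.0]]
wrist_force: [-0.4, 1.1, -1.1]
gripper_width: 0.458
gripper_force: 0.0
```

```bash
python3 - <<'E'
from h import *
plan([.52,-.26,.335],180)
E
```

```text
now [0.6258 0.1694 0.3407] head 157.6 j6 -52 F [-0.4041  1.1029 -1.1201] w 39.85 gf 0.0 t 57.8
tilt fix [-0.0079  0.0082]
turn 3 rows of -0.1301 rad (total -22.4)
shift total [429.4 105.8   5.7] -> 9 rows of [47.7 11.8  0.6]
```

Emit:
{"api": "step_arm", "payload": {"linear": [[0,0,0],[0,0,0],[0,0,0],[47.7,11.8,0],[47.7,11.8,0],[47.7,11.8,0],[47.7,11.8,0],[47.7,11.8,0],[47.7,11.8,0],[47.7,11.8,0]], "delta_rot": [[0,0,-0.13],[0,0,-0.13],[0,0,-0.13],[0,0,0],[0,0,0],[0,0,0],[0,0,0],[0,0,0],[0,0,0],[0,0,0]], "grip": [60,60,60,60,60,60,60,60,60,60]}}

```text
time_s: 59.05
tcp_pos: [0.5416, -0.166, 0.3351]
ee_rot: [[-0.0, -1.0, 0.004], [-1.0, 0.0, 0.002], [-0.002, -0.004, -1.0]]
wrist_force: [1.0, -0.2, 0.1]
gripper_width: 0.689
gripper_force: 0.0
```

Emit:
{"api": "step_arm", "payload": {"linear": [[47.7,11.8,0],[47.7,11.8,0],[0,0,0],[0,0,0]], "delta_rot": [[0,0,0],[0,0,0],[0,0,0],[0,0,0]], "grip": [60,60,60,60]}}

```text
time_s: 59.55
tcp_pos: [0.5185, -0.2598, 0.3344]
ee_rot: [[-0.001, -1.0, 0.004], [-1.0, 0.001, 0.002], [-0.002, -0.004, -1.0]]
wrist_force: [-0.0, 0.3, 0.4]
gripper_width: 0.691
gripper_force: 0.0
```

```bash
python3 - <<'E'
from h import *
s,c=cap('wrist','w11.png')
q=proj(c,np.array([.564,-.3183,.064]),s);print(q)
for t in(15,30,45):print(face(s,c,q,tol=t))
for r in landmark_of('wrist','block1_mid'):print(r['score'],r['point'],atz(c,r['point'],.032,s))
plan([.564,-.3183,.03],180)
E
```

```text
[282.9414 151.4493]
(0.5643, -0.3181, 89.8, 30.9, 31.6, 'seed colour', array([192, 196, 207], dtype=uint8))
(0.5644, -0.3181, 89.8, 30.9, 31.7, 'seed colour', array([192, 196, 207], dtype=uint8))
(0.5646, -0.3187, 89.8, 32.0, 32.2, 'seed colour', array([192, 196, 207], dtype=uint8))
now [ 0.5189 -0.259   0.3345] head -180.0 j6 11 F [-0.8491 -0.0965  0.1168] w 59.76 gf 0.0 t 59.6
tilt fix [-0.0038  0.002 ]
turn 1 rows of 0.0009 rad (total 0.0)
shift total [ 59.3 -45.1 304.5] -> 6 rows of [ 9.9 -7.5 50.8]
```

Emit:
{"api": "step_arm", "payload": {"linear": [[29.7,-22.8,0],[29.7,-22.8,0],[0,0,55],[0,0,55],[0,0,55],[0,0,50],[0,0,50],[0,0,25],[0,0,14],[0,0,0]], "delta_rot": [[0,0,0],[0,0,0],[0,0,0],[0,0,0],[0,0,0],[0,0,0],[0,0,0],[0,0,0],[0,0,0],[0,0,0]], "grip": [60,60,60,60,60,60,60,60,60,60]}}

```text
time_s: 60.9
tcp_pos: [0.5655, -0.318, 0.03]
ee_rot: [[0.001, -1.0, 0.002], [-1.0, -0.001, 0.002], [-0.002, -0.002, -1.0]]
wrist_force: [0.2, -0.7, 0.6]
gripper_width: 0.692
gripper_force: 0.0
```

Emit:
{"api": "step_arm", "payload": {"linear": [[0,0,0],[0,0,0],[0,0,0],[0,0,0],[0,0,0]], "delta_rot": [[0,0,0],[0,0,0],[0,0,0],[0,0,0],[0,0,0]], "grip": [20,20,20,20,20]}}

```text
time_s: 61.52
tcp_pos: [0.5654, -0.3189, 0.0312]
ee_rot: [[-0.0, -1.0, 0.004], [-1.0, 0.0, 0.002], [-0.002, -0.004, -1.0]]
wrist_force: [-1.3, 0.6, 3.9]
gripper_width: 0.39
gripper_force: 30.0
```

Emit:
{"api": "step_arm", "payload": {"linear": [[0,0,-20],[0,0,-40],[0,0,-50],[0,0,-55],[0,0,-55],[0,0,-55],[0,0,-40],[0,0,0]], "delta_rot": [[0,0,0],[0,0,0],[0,0,0],[0,0,0],[0,0,0],[0,0,0],[0,0,0],[0,0,0]], "grip": [20,20,20,20,20,20,20,20]}}

```text
time_s: 62.52
tcp_pos: [0.5653, -0.3199, 0.3496]
ee_rot: [[-0.0, -1.0, 0.011], [-1.0, 0.0, -0.001], [0.001, -0.011, -1.0]]
wrist_force: [-1.4, -0.4, -1.5]
gripper_width: 0.386
gripper_force: 30.0
```

```bash
python3 - <<'E'
from pnp import *
w=lambda x,y:P0+Rs@np.array([x,y])/1000
plan([*w(20,65),.345],157.6)
E
```

```text
now [ 0.5653 -0.3199  0.3496] head 180.0 j6 15 F [-1.4195 -0.4373 -1.5013] w 33.62 gf 30.0 t 62.5
tilt fix [-0.0113 -0.001 ]
turn 3 rows of 0.1302 rad (total 22.4)
shift total [-546.8   85.3    4.6] -> 11 rows of [-49.7   7.8   0.4]
```

Emit:
{"api": "step_arm", "payload": {"linear": [[0,0,0],[0,0,0],[0,0,0],[-49.7,7.8,0],[-49.7,7.8,0],[-49.7,7.8,0],[-49.7,7.8,0],[-49.7,7.8,0],[-49.7,7.8,0],[-49.7,7.8,0]], "delta_rot": [[0,0,0.13],[0,0,0.13],[0,0,0.13],[0,0,0],[0,0,0],[0,0,0],[0,0,0],[0,0,0],[0,0,0],[0,0,0]], "grip": [20,20,20,20,20,20,20,20,20,20]}}

```text
time_s: 63.78
tcp_pos: [0.6457, 0.0249, 0.3443]
ee_rot: [[-0.381, -0.925, 0.0], [-0.925, 0.381, 0.002], [-0.002, 0.0, -1.0]]
wrist_force: [0.7, -0.2, -0.9]
gripper_width: 0.393
gripper_force: 30.0
```

Emit:
{"api": "step_arm", "payload": {"linear": [[-49.7,7.8,0],[-49.7,7.8,0],[-49.7,7.8,0],[-49.7,7.8,0],[0,0,0],[0,0,0]], "delta_rot": [[0,0,0],[0,0,0],[0,0,0],[0,0,0],[0,0,0],[0,0,0]], "grip": [20,20,20,20,20,20]}}

```text
time_s: 64.53
tcp_pos: [0.6926, 0.2189, 0.3449]
ee_rot: [[-0.38, -0.925, 0.001], [-0.925, 0.38, 0.0], [-0.001, -0.0, -1.0]]
wrist_force: [-0.3, -0.6, -1.7]
gripper_width: 0.385
gripper_force: 30.0
```

```bash
python3 - <<'E'
from pnp import *
from marks import marks
s,c=cap('wrist','w12.png');print(st(s['tcp_pos']),s['gripper_width']*87)
marks(s,c)
w=lambda x,y:P0+Rs@np.array([x,y])/1000
for n,q in(('A',(25,-31)),('D',(0,37))):
    p=proj(c,np.array([*w(*q),.107]),s);f=face(s,c,p,z=.107,tol=9);print(n,p,f,st((f[0],f[1],.107)))
o=proj(c,np.array([*P0,.11]),s);x0,y0=int(o[0])-100,max(0,int(o[1])-95);print(x0,y0)
i=cv2.imread('pics/w12.png');cv2.imwrite('pics/w12c.png',cv2.resize(i[y0:y0+190,x0:x0+200],None,fx=3,fy=3,interpolation=cv2.INTER_CUBIC))
E
```

```text
[ 17.686   64.8273 344.9372] 33.454246094790356
marks 6 pot [0.6516 0.1657] yaw -22.37 r 0.0861 resid mm [ 0.2  0.1 -0.   0.  -0.1 -0.3 -0.  -0.  -0.2  0.3  0.2  0. ]
A [314.3259 116.3054] (0.644, 0.1463, 67.0, 69.3, 107.8, 'seed colour', array([237, 240, 245], dtype=uint8)) [  0.4587 -20.7942 107.    ]
D [337.2547 180.8945] (0.6652, 0.2003, 62.5, 31.8, 31.8, 'seed colour', array([220, 206, 174], dtype=uint8)) [ -0.5188  37.21   107.    ]
237 51
```

View pics/w12c.png

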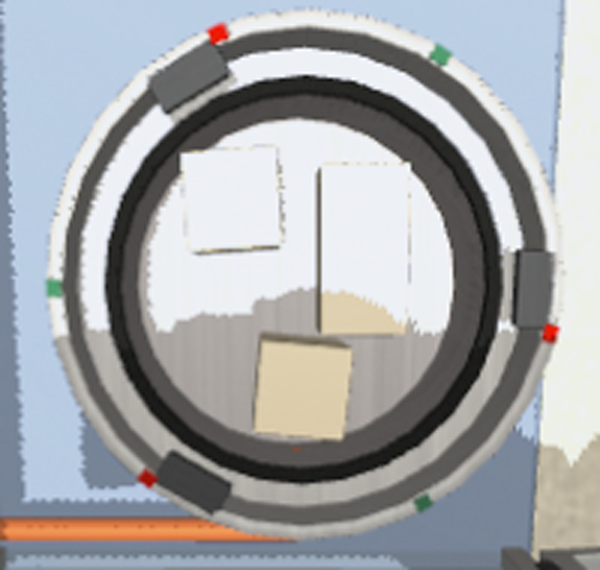

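B lies flat in the right half, A is upper left and D is at the bottom. The gap for C is at station (36,16), with the fingers closing along station y.

```bash
python3 - <<'E'
from pnp import *
w=lambda x,y:P0+Rs@np.array([x,y])/1000
plan([*w(36,16),.345],247.6)
E
```

```text
now [0.6927 0.2182 0.3459] head 157.6 j6 -53 F [ 0.1956 -0.1498 -0.3471] w 34.24 gf 30.0 t 64.6
tilt fix [-0.0013  0.0016]
turn 9 rows of -0.1745 rad (total -90.0)
shift total [17.9 48.2  0.9] -> 1 rows of [17.9 48.2  0.9]
```

Emit:
{"api": "step_arm", "payload": {"linear": [[0,0,0],[0,0,0],[0,0,0],[0,0,0],[0,0,0],[0,0,0],[0,0,0],[0,0,0],[0,0,0],[9,24,0]], "delta_rot": [[0,0,-0.1745],[0,0,-0.1745],[0,0,-0.1745],[0,0,-0.1745],[0,0,-0.1745],[0,0,-0.1745],[0,0,-0.1745],[0,0,-0.1745],[0,0,-0.1745],[0,0,0]], "grip": [20,20,20,20,20,20,20,20,20,20]}}

```text
time_s: 65.82
tcp_pos: [0.6917, 0.1926, 0.3465]
ee_rot: [[0.925, -0.381, 0.003], [-0.381, -0.925, 0.002], [0.002, -0.003, -1.0]]
wrist_force: [-0.1, 0.5, -1.7]
gripper_width: 0.39
gripper_force: 30.0
```

Emit:
{"api": "step_arm", "payload": {"linear": [[9,24,0],[0,0,50],[0,0,50],[0,0,50],[0,0,0],[0,0,0]], "delta_rot": [[0,0,0],[0,0,0],[0,0,0],[0,0,0],[0,0,0],[0,0,0]], "grip": [20,20,20,20,20,20]}}

```text
time_s: 66.58
tcp_pos: [0.6933, 0.167, 0.1998]
ee_rot: [[0.924, -0.382, 0.008], [-0.382, -0.924, 0.002], [0.007, -0.005, -1.0]]
wrist_force: [1.5, 1.0, -0.5]
gripper_width: 0.384
gripper_force: 30.0
```

```bash
python3 - <<'E'
from pnp import *
w=lambda x,y:P0+Rs@np.array([x,y])/1000
print(st(sense()['tcp_pos']))
plan([*w(36,16),.077],247.6)
E
```

```text
[ 38.1819  17.1326 199.8226]
now [0.6933 0.167  0.1998] head -112.4 j6 41 F [ 1.5166  0.9686 -0.5448] w 33.45 gf 30.0 t 66.6
tilt fix [-0.0053 -0.0066]
turn 1 rows of -0.0008 rad (total -0.0)
shift total [ -2.2   1.1 122.8] -> 3 rows of [-0.7  0.4 40.9]
```

Emit:
{"api": "step_arm", "payload": {"linear": [[-2.2,1,20],[0,0,20],[0,0,12],[0,0,0],[0,0,0]], "delta_rot": [[0,0,0],[0,0,0],[0,0,0],[0,0,0],[0,0,0]], "grip": [20,20,20,20,20]}}

```text
time_s: 67.2
tcp_pos: [0.6905, 0.1682, 0.1466]
ee_rot: [[0.925, -0.381, 0.006], [-0.381, -0.925, 0.003], [0.005, -0.005, -1.0]]
wrist_force: [-0.7, 0.2, -0.3]
gripper_width: 0.387
gripper_force: 30.0
```

```bash
python3 - <<'E'
from pnp import *
w=lambda x,y:P0+Rs@np.array([x,y])/1000
print(st(sense()['tcp_pos']))
plan([*w(36,16),.077],247.6)
E
```

```text
[ 35.12    17.1704 146.6004]
now [0.6905 0.1682 0.1466] head -112.4 j6 41 F [-0.693   0.1898 -0.2795] w 33.67 gf 30.0 t 67.2
tilt fix [-0.005  -0.0049]
turn 1 rows of 0.0004 rad (total 0.0)
shift total [ 0.9  1.2 69.6] -> 2 rows of [ 0.4  0.6 34.8]
```

Emit:
{"api": "step_arm", "payload": {"linear": [[0.8,1,6],[0,0,8],[0,0,8],[0,0,0]], "delta_rot": [[-0.004,-0.004,0],[0,0,0],[0,0,0],[0,0,0]], "grip": [20,20,20,20]}}

```text
time_s: 67.7
tcp_pos: [0.6892, 0.1665, 0.1213]
ee_rot: [[0.925, -0.381, -0.004], [-0.381, -0.925, -0.001], [-0.003, 0.003, -1.0]]
wrist_force: [0.0, -0.1, -1.0]
gripper_width: 0.383
gripper_force: 30.0
```

Emit:
{"api": "step_arm", "payload": {"linear": [[0,0,8],[0,0,8],[0,0,0]], "delta_rot": [[0,0,0],[0,0,0],[0,0,0]], "grip": [20,20,20]}}

```text
time_s: 68.08
tcp_pos: [0.6892, 0.1665, 0.1055]
ee_rot: [[0.925, -0.381, -0.004], [-0.381, -0.925, -0.001], [-0.003, 0.002, -1.0]]
wrist_force: [-0.3, 0.5, -1.1]
gripper_width: 0.39
gripper_force: 30.0
```

Emit:
{"api": "step_arm", "payload": {"linear": [[0,0,8],[0,0,6],[0,0,0]], "delta_rot": [[0,0,0],[0,0,0],[0,0,0]], "grip": [20,20,20]}}

```text
time_s: 68.45
tcp_pos: [0.6893, 0.1665, 0.0919]
ee_rot: [[0.925, -0.381, -0.003], [-0.381, -0.925, -0.001], [-0.003, 0.002, -1.0]]
wrist_force: [0.2, 0.0, -1.7]
gripper_width: 0.383
gripper_force: 30.0
```

Emit:
{"api": "step_arm", "payload": {"linear": [[0,0,7],[0,0,7],[0,0,0],[-3,0,0],[-3,0,0],[0,0,0]], "delta_rot": [[0,0,0],[0,0,0],[0,0,0],[0,0,0],[0,0,0],[0,0,0]], "grip": [20,20,20,20,20,20]}}

```text
time_s: 69.2
tcp_pos: [0.6841, 0.1692, 0.0791]
ee_rot: [[0.925, -0.381, -0.001], [-0.381, -0.925, -0.0], [-0.001, 0.001, -1.0]]
wrist_force: [-0.5, -0.3, -1.2]
gripper_width: 0.387
gripper_force: 30.0
```

Release with a small opening, lift out, and back off to look.

Emit:
{"api": "step_arm", "payload": {"linear": [[0,0,0],[0,0,0],[0,0,0],[0,0,-15],[0,0,-30],[0,0,-60],[0,0,-60],[0,0,-60],[0,0,-40]], "delta_rot": [[0,0,0],[0,0,0],[0,0,0],[0,0,0],[0,0,0],[0,0,0],[0,0,0],[0,0,0],[0,0,0]], "grip": [39,39,39,39,39,39,39,39,39]}}

```text
time_s: 70.32
tcp_pos: [0.6849, 0.1687, 0.3494]
ee_rot: [[0.925, -0.381, 0.004], [-0.381, -0.925, 0.002], [0.003, -0.003, -1.0]]
wrist_force: [0.8, -0.3, -0.7]
gripper_width: 0.448
gripper_force: 0.0
```

Emit:
{"api": "step_arm", "payload": {"linear": [[-45,0,-10],[-45,0,-10],[0,0,0],[0,0,0]], "delta_rot": [[0,0,0],[0,0,0],[0,0,0],[0,0,0]], "grip": [60,60,60,60]}}

```text
time_s: 70.82
tcp_pos: [0.6016, 0.2032, 0.3647]
ee_rot: [[0.925, -0.381, -0.001], [-0.381, -0.925, 0.0], [-0.001, 0.0, -1.0]]
wrist_force: [0.2, -0.1, -0.3]
gripper_width: 0.678
gripper_force: 0.0
```

```bash
python3 - <<'E'
from pnp import *
from marks import marks
s,c=cap('wrist','w13.png');print(st(s['tcp_pos']))
marks(s,c)
w=lambda x,y:P0+Rs@np.array([x,y])/1000
for n,q,z in(('A',(25,-31),.107),('D',(0,37),.107),('C',(29,17),.107),('B',(-26,-14),.077)):
    p=proj(c,np.array([*w(*q),z]),s)
    for t in(6,14): f=face(s,c,p,z=z,tol=t);print(n,p,f,st((f[0],f[1],z)))
o=proj(c,np.array([*P0,.11]),s);x0,y0=int(o[0])-100,max(0,int(o[1])-95);print(x0,y0)
i=cv2.imread('pics/w13.png');l=cv2.imread('pics/w13.png')
cv2.imwrite('pics/w13c.png',cv2.resize(i[y0:y0+190,x0:x0+350],None,fx=2.2,fy=2.2,interpolation=cv2.INTER_CUBIC))
for l_,z in(('lid_grip',.044),('lid',0)):
    for r in landmark_of('wrist',l_)[:1]: print(l_,r['score'],r['point'],atz(c,r['point'],z,s))
E
```

```text
[-60.4723  15.6874 364.7391]
marks 6 pot [0.6516 0.1657] yaw -22.42 r 0.0860 resid mm [-0.3 -0.   0.2 -0.1  0.2 -0.1  0.1  0.2 -0.1 -0.  -0.2  0.1]
A [362.6275 127.5525] (0.6656, 0.1261, 67.8, 31.4, 33.3, 'seed colour', array([201, 206, 217], dtype=uint8)) [ 28.1265 -31.2389 107.    ]
A [362.6275 127.5525] (0.6587, 0.1619, 63.6, 107.0, 91.9, 'seed colour', array([201, 206, 217], dtype=uint8)) [  8.1048  -0.7696 107.    ]
D [301.9817 150.3495] (0.6611, 0.2025, 60.6, 31.5, 31.7, 'seed colour', array([201, 206, 217], dtype=uint8)) [ -5.1477  37.6816 107.    ]
D [301.9817 150.3495] (0.6587, 0.1619, 63.6, 107.0, 91.9, 'seed colour', array([201, 206, 217], dtype=uint8)) [  8.1048  -0.7696 107.    ]
C [319.645  123.7429] (0.6846, 0.1694, 67.6, 32.5, 31.1, 'seed colour', array([201, 206, 217], dtype=uint8)) [ 29.1925  16.0342 107.    ]
C [319.645  123.7429] (0.6587, 0.1619, 63.6, 107.0, 91.9, 'seed colour', array([201, 206, 217], dtype=uint8)) [  8.1048  -0.7696 107.    ]
B [344.9595 171.5201] (0.6244, 0.1652, 67.7, 67.3, 30.4, 'seed colour', array([201, 206, 217], dtype=uint8)) [-24.8647 -10.7893  77.    ]
B [344.9595 171.5201] (0.6582, 0.1609, 63.6, 114.7, 98.5, 'seed colour', array([201, 206, 217], dtype=uint8)) [ 8.0236 -1.8846 77.    ]
234 55
lid_grip 0.91 [561.2, 220.1] [ 0.4436 -0.0938  0.044 ]
lid 0.89 [543.3, 216.6] [ 0.4394 -0.0935  0.    ]
```

View pics/w13c.png

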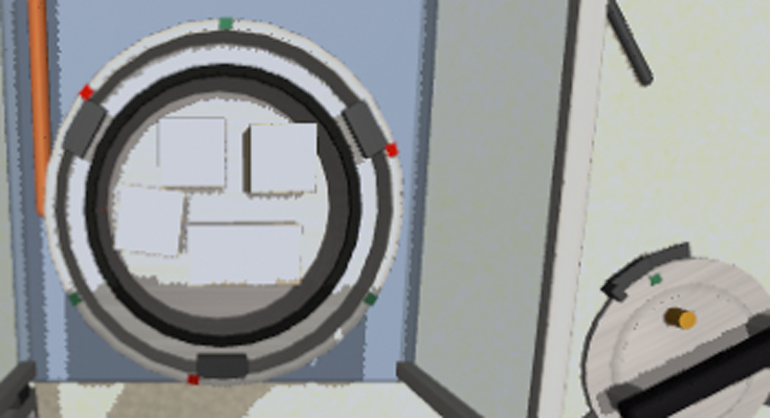

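All four blocks are in the pot below its mouth. Next is the lid.

```bash
python3 - <<'E'
from h import *
plan([.402,-.077,.33])
E
```

```text
now [0.6022 0.2029 0.3631] head -112.4 j6 34 F [ 0.3118 -0.89   -0.2407] w 59.76 gf 0.0 t 71.0
tilt fix [0.0021 0.0023]
shift total [-78.1 335.1  33.1] -> 7 rows of [-11.2  47.9   4.7]
```

Emit:
{"api": "step_arm", "payload": {"linear": [[-11,48,0],[-11,48,0],[-11,48,0],[-11,48,0],[-11,48,5],[-11,48,15],[-11,48,15],[0,0,0],[0,0,0]], "delta_rot": [[0,0,0],[0,0,0],[0,0,0],[0,0,0],[0,0,0],[0,0,0],[0,0,0],[0,0,0],[0,0,0]], "grip": [60,60,60,60,60,60,60,60,60]}}

```text
time_s: 72.1
tcp_pos: [0.4029, -0.0784, 0.3295]
ee_rot: [[0.924, -0.382, -0.001], [-0.382, -0.924, -0.0], [-0.001, 0.001, -1.0]]
wrist_force: [0.7, 0.7, 0.2]
gripper_width: 0.691
gripper_force: 0.0
```

```bash
cat > lid.py <<'E'
from h import *
s,c=cap('wrist','w14.png');print(s['tcp_pos'])
for l_,z in(('lid_grip',.044),('lid',0)):
    for r in landmark_of('wrist',l_)[:1]: print(l_,r['score'],r['point'],atz(c,r['point'],z,s));L=atz(c,r['point'],z,s)[:2]
hsv=cv2.cvtColor(c['img'],cv2.COLOR_RGB2HSV);m=((abs(hsv[:,:,0].astype(int)-72)<20)&(hsv[:,:,1]>60)).astype(np.uint8)
n,lab,st,ce=cv2.connectedComponentsWithStats(m)
for i in range(1,n):
    w=atz(c,ce[i],.008,s)[:2];d=w-L
    if st[i,4]>3 and np.hypot(*d)<.1: print('green',ce[i],st[i,4],w,'r %.4f ang %.1f'%(np.hypot(*d),np.degrees(np.arctan2(d[1],d[0]))))
# bar top: dark elongated region near lid (z=.054)
p=proj(c,np.array([*L,.054]),s);msk=(c['img'].max(2)<70).astype(np.uint8);k=np.zeros_like(msk)
cv2.circle(k,tuple(int(v) for v in p),90,1,-1);msk&=k
n,lab,st,ce=cv2.connectedComponentsWithStats(msk)
for i in range(1,n):
    if st[i,4]>200:
        ys,xs=np.nonzero(lab==i);w=np.array([atz(c,(x,y),.054,s)[:2] for x,y in zip(xs,ys)],np.float32)*1000
        print('dark',st[i],cv2.minAreaRect(w))
E
python3 lid.py
```

```text
[ 0.4029 -0.0784  0.3295]
lid_grip 0.58 [320.1, 165.8] [ 0.4414 -0.0936  0.044 ]
lid 0.81 [320.1, 167.6] [ 0.4368 -0.0916  0.    ]
green [296.5652 123.3913] 23 [ 0.5006 -0.0854] r 0.0642 ang 5.6
green [366.5 168. ] 20 [ 0.4134 -0.1483] r 0.0612 ang -112.4
green [295.2353 206.    ] 17 [ 0.4028 -0.0412] r 0.0608 ang 124.0
dark [ 271  138  102   87 1861] ((436.929931640625, -88.35314178466797), (66.00386047363281, 128.16578674316406), 29.907878875732422)
```

```bash
python3 - <<'E'
from h import *
plan([.4389,-.0916,.12],185.7)
E
```

```text
now [ 0.4032 -0.0775  0.3294] head -112.3 j6 56 F [ 0.9941 -0.0949  0.4871] w 60.19 gf 0.0 t 72.2
tilt fix [0.0009 0.0015]
turn 7 rows of 0.1545 rad (total 62.0)
shift total [ 17.6 -34.1 209.4] -> 4 rows of [ 4.4 -8.5 52.4]
```

Emit:
{"api": "step_arm", "payload": {"linear": [[0,0,0],[0,0,0],[0,0,0],[0,0,0],[0,0,0],[0,0,0],[0,0,0],[17.6,-34.1,0],[0,0,55],[0,0,55]], "delta_rot": [[0,0,0.1545],[0,0,0.1545],[0,0,0.1545],[0,0,0.1545],[0,0,0.1545],[0,0,0.1545],[0,0,0.1545],[0,0,0],[0,0,0],[0,0,0]], "grip": [50,50,50,50,50,50,50,50,50,50]}}

```text
time_s: 73.5
tcp_pos: [0.4391, -0.0915, 0.2181]
ee_rot: [[0.099, -0.995, -0.0], [-0.995, -0.099, 0.0], [-0.0, 0.0, -1.0]]
wrist_force: [0.7, 0.2, 0.8]
gripper_width: 0.577
gripper_force: 0.0
```

Emit:
{"api": "step_arm", "payload": {"linear": [[0,0,50],[0,0,49],[0,0,0],[0,0,0],[0,0,0]], "delta_rot": [[0,0,0],[0,0,0],[0,0,0],[0,0,0],[0,0,0]], "grip": [50,50,50,50,50]}}

```text
time_s: 74.12
tcp_pos: [0.4395, -0.0919, 0.1224]
ee_rot: [[0.099, -0.995, 0.003], [-0.995, -0.099, 0.0], [0.0, -0.003, -1.0]]
wrist_force: [0.7, -0.1, -0.0]
gripper_width: 0.574
gripper_force: 0.0
```

```bash
python3 - <<'E'
from h import *
plan([.4389,-.0916,.026],185.7)
E
```

```text
now [ 0.4395 -0.0919  0.1224] head -174.3 j6 -3 F [ 0.6972 -0.1039 -0.0242] w 49.90 gf 0.0 t 74.1
tilt fix [-0.003  -0.0002]
turn 1 rows of -0.0002 rad (total -0.0)
shift total [-0.3  0.6 96.4] -> 2 rows of [-0.2  0.3 48.2]
```

Emit:
{"api": "step_arm", "payload": {"linear": [[-0.3,0.6,40],[0,0,30],[0,0,16],[0,0,10],[0,0,0],[0,0,0],[0,0,0],[0,0,0],[0,0,0],[0,0,0]], "delta_rot": [[0,0,0],[0,0,0],[0,0,0],[0,0,0],[0,0,0],[0,0,0],[0,0,0],[0,0,0],[0,0,0],[0,0,0]], "grip": [50,50,50,50,50,5,5,5,5,5]}}

```text
time_s: 75.38
tcp_pos: [0.4377, -0.0919, 0.0246]
ee_rot: [[0.099, -0.995, 0.0], [-0.995, -0.099, -0.0], [0.0, -0.0, -1.0]]
wrist_force: [1.3, 0.0, 0.9]
gripper_width: 0.207
gripper_force: 30.0
```

```bash
python3 - <<'E'
from h import *
plan([.4389,-.0916,.026],185.7)
E
```

```text
now [ 0.4377 -0.0919  0.0246] head -174.3 j6 -3 F [1.314  0.0351 0.8761] w 18.03 gf 30.0 t 75.4
tilt fix [-0.0001 -0.0002]
turn 1 rows of -0.0006 rad (total -0.0)
shift total [-0.2 -1.2 -1.4] -> 1 rows of [-0.2 -1.2 -1.4]
```

Emit:
{"api": "step_arm", "payload": {"linear": [[0,0,-15],[0,0,-30],[0,0,-50],[0,0,-55],[0,0,-55],[0,0,-55],[0,0,-50],[0,0,0]], "delta_rot": [[0,0,0],[0,0,0],[0,0,0],[0,0,0],[0,0,0],[0,0,0],[0,0,0],[0,0,0]], "grip": [5,5,5,5,5,5,5,5]}}

```text
time_s: 76.38
tcp_pos: [0.4382, -0.0917, 0.3364]
ee_rot: [[0.098, -0.995, 0.004], [-0.995, -0.098, 0.001], [-0.001, -0.004, -1.0]]
wrist_force: [-0.2, -0.2, -7.5]
gripper_width: 0.206
gripper_force: 30.0
```

```bash
python3 - <<'E'
from h import *
plan([.6516,.1657,.34],157.6)
E
```

```text
now [ 0.4382 -0.0917  0.3364] head -174.4 j6 -3 F [-0.2043 -0.2142 -7.5226] w 17.89 gf 30.0 t 76.4
tilt fix [-0.004   0.0006]
turn 3 rows of 0.1631 rad (total 28.0)
shift total [-319.3  -99.2   -3.6] -> 7 rows of [-45.6 -14.2  -0.5]
```

Emit:
{"api": "step_arm", "payload": {"linear": [[0,0,0],[0,0,0],[0,0,0],[-45.6,-14.2,0],[-45.6,-14.2,0],[-45.6,-14.2,0],[-45.6,-14.2,0],[-45.6,-14.2,0],[-45.6,-14.2,0],[-45.6,-14.2,0]], "delta_rot": [[0,0,0.1631],[0,0,0.1631],[0,0,0.1631],[0,0,0],[0,0,0],[0,0,0],[0,0,0],[0,0,0],[0,0,0],[0,0,0]], "grip": [5,5,5,5,5,5,5,5,5,5]}}

```text
time_s: 77.62
tcp_pos: [0.6499, 0.1667, 0.328]
ee_rot: [[-0.381, -0.925, -0.012], [-0.925, 0.381, -0.002], [0.007, 0.01, -1.0]]
wrist_force: [0.4, -0.6, -5.9]
gripper_width: 0.202
gripper_force: 30.0
```

Emit:
{"api": "step_arm", "payload": {"linear": [[0,0,30],[0,0,40],[0,0,40],[0,0,30],[0,0,0],[0,0,0]], "delta_rot": [[0,0,0],[0,0,0],[0,0,0],[0,0,0],[0,0,0],[0,0,0]], "grip": [5,5,5,5,5,5]}}

```text
time_s: 78.38
tcp_pos: [0.6506, 0.1652, 0.1931]
ee_rot: [[-0.381, -0.925, -0.003], [-0.925, 0.381, -0.001], [0.002, 0.002, -1.0]]
wrist_force: [0.6, 0.7, -5.6]
gripper_width: 0.203
gripper_force: 30.0
```

```bash
cat > lid2.py <<'E'
# held lid seen by the wrist camera: green marks in tool frame (height z_under+.008)
from h import *
s,c=cap('wrist','w15.png');R=np.array(s['ee_rot']);p=np.array(s['tcp_pos'])
hsv=cv2.cvtColor(c['img'],cv2.COLOR_RGB2HSV);m=((abs(hsv[:,:,0].astype(int)-72)<20)&(hsv[:,:,1]>60)).astype(np.uint8)
n,lab,st,ce=cv2.connectedComponentsWithStats(m)
for i in range(1,n):
    if st[i,4]<4: continue
    w=atz(c,ce[i],p[2]-.0246+.008,s);d=w[:2]-p[:2]
    if np.hypot(*d)<.12: print('green',ce[i],st[i,4],'rel r %.4f ang %.1f'%(np.hypot(*d),np.degrees(np.arctan2(d[1],d[0]))))
plan([.6516,.1657,.145],157.6)
E
python3 lid2.py
```

```text
green [390.3494 134.9157] 83 rel r 0.0798 ang -136.9
green [383.6946 174.8922] 167 rel r 0.0618 ang -142.2
green [327.5 458.5] 4 rel r 0.1198 ang 69.5
now [0.6511 0.1655 0.1945] head 157.6 j6 -50 F [ 0.0821  0.586  -5.7405] w 17.85 gf 30.0 t 78.4
tilt fix [ 0.0005 -0.0003]
turn 1 rows of 0.0004 rad (total 0.0)
shift total [-0.4 -0.4 49.5] -> 1 rows of [-0.4 -0.4 49.5]
```

Emit:
{"api": "step_arm", "payload": {"linear": [[-0.4,-0.4,18],[0,0,15],[0,0,10],[0,0,0],[0,0,0]], "delta_rot": [[0,0,0],[0,0,0],[0,0,0],[0,0,0],[0,0,0]], "grip": [5,5,5,5,5]}}

```text
time_s: 79.05
tcp_pos: [0.6516, 0.1656, 0.1514]
ee_rot: [[-0.381, -0.925, -0.001], [-0.925, 0.381, -0.0], [0.0, 0.0, -1.0]]
wrist_force: [0.9, -0.6, -6.3]
gripper_width: 0.203
gripper_force: 30.0
```

```bash
python3 lid2.py
```

```text
green [407.9365 131.1984] 126 rel r 0.0851 ang -141.5
green [383.7317 174.8476] 164 rel r 0.0618 ang -142.1
green [393.5 435.5] 4 rel r 0.1115 ang 90.9
now [0.6516 0.1657 0.1516] head 157.6 j6 -50 F [-0.525  0.124 -6.894] w 17.74 gf 30.0 t 79.1
tilt fix [0.0002 0.0001]
turn 1 rows of 0.0004 rad (total 0.0)
shift total [0.  0.  6.6] -> 1 rows of [0.  0.  6.6]
```

Emit:
{"api": "step_arm", "payload": {"linear": [[0,0,5],[0,0,4],[0,0,4],[0,0,0],[0,0,0]], "delta_rot": [[0,0,0],[0,0,0],[0,0,0],[0,0,0],[0,0,0]], "grip": [5,5,5,5,5]}}

```text
time_s: 79.72
tcp_pos: [0.6514, 0.1656, 0.1388]
ee_rot: [[-0.381, -0.925, -0.0], [-0.925, 0.381, 0.0], [0.0, 0.0, -1.0]]
wrist_force: [-1.0, -0.1, -1.1]
gripper_width: 0.203
gripper_force: 30.0
```

Emit:
{"api": "step_arm", "payload": {"linear": [[0,0,1],[0,0,0],[0,0,0],[0,0,0],[0,0,0.5],[0,0,0.5],[0,0,0.5],[0,0,0]], "delta_rot": [[0,0,0],[0,0,0.1],[0,0,0.1],[0,0,0.1],[0,0,0.1],[0,0,0.1],[0,0,0.1],[0,0,0]], "grip": [5,5,5,5,5,5,5,5]}}

```text
time_s: 80.72
tcp_pos: [0.6528, 0.1661, 0.1374]
ee_rot: [[-0.836, -0.549, 0.003], [-0.549, 0.836, 0.001], [-0.004, -0.001, -1.0]]
wrist_force: [1.5, -0.3, 2.9]
gripper_width: 0.204
gripper_force: 30.0
```

```bash
python3 -c "
from h import *
s=sense();print(s['moment'],s['wrist_force']);plan([.6516,.1657,.1386],157.6)"
```

```text
[ 0.314  -0.0954 -0.1462] [ 1.4506 -0.2629  2.901 ]
now [0.6528 0.1661 0.1374] head 123.3 j6 -85 F [ 1.4506 -0.2629  2.901 ] w 17.76 gf 30.0 t 80.7
tilt fix [-0.0007  0.0035]
turn 4 rows of -0.1497 rad (total -34.3)
shift total [ 0.8  0.9 -1.2] -> 1 rows of [ 0.8  0.9 -1.2]
```

Emit:
{"api": "step_arm", "payload": {"linear": [[0,0,0.8],[0,0,0.8],[0,0,0.5],[0,0,0],[0,0,0],[0,0,0],[0,0,0],[0,0,0]], "delta_rot": [[0,0,0.1],[0,0,0.1],[0,0,0.1],[0,0,0.1],[0,0,0.1],[0,0,0.1],[0,0,0.04],[0,0,0]], "grip": [5,5,5,5,5,5,5,5]}}

```text
time_s: 81.72
tcp_pos: [0.653, 0.1663, 0.1358]
ee_rot: [[-0.998, 0.055, 0.004], [0.055, 0.998, 0.001], [-0.004, 0.001, -1.0]]
wrist_force: [-0.6, 0.5, 4.9]
gripper_width: 0.203
gripper_force: 30.3
```

```bash
python3 -c "
from h import *
s=sense();print(s['moment'],s['wrist_force']);plan([.6516,.1657,.1356],87.6)"
```

```text
[0.3124 0.1024 0.5137] [-0.6103  0.5361  4.9425]
now [0.653  0.1663 0.1358] head 86.8 j6 -121 F [-0.6103  0.5361  4.9425] w 17.69 gf 30.3 t 81.7
tilt fix [0.0013 0.0041]
turn 1 rows of -0.0132 rad (total -0.8)
shift total [ 1.3 -0.7  0.2] -> 1 rows of [ 1.3 -0.7  0.2]
```

Emit:
{"api": "step_arm", "payload": {"linear": [[0,0,0],[0,0,0],[0,0,0],[0,0,0],[0,0,0],[0,0,-20],[0,0,-50],[0,0,-60],[0,0,-60],[0,0,-20]], "delta_rot": [[0,0,0.04],[0,0,0],[0,0,-0.04],[0,0,0],[0,0,0],[0,0,0],[0,0,0],[0,0,0],[0,0,0],[0,0,0]], "grip": [5,5,5,45,45,45,45,45,45,45]}}

```text
time_s: 82.98
tcp_pos: [0.6524, 0.1656, 0.3483]
ee_rot: [[-0.998, 0.06, 0.006], [0.06, 0.998, 0.002], [-0.006, 0.003, -1.0]]
wrist_force: [0.6, -0.4, -0.2]
gripper_width: 0.52
gripper_force: 0.0
```

```bash
python3 - <<'E'
from h import *
s=sense();p=np.array(s['tcp_pos']);R=np.array(s['ee_rot']);print(p)
# view: put pot at tool x +50
t=np.array([.6516,.1657])-.055*R[:2,0];plan([*t,.36])
E
```

```text
[0.6524 0.1656 0.3483]
now [0.6524 0.1656 0.3483] head 86.6 j6 -121 F [ 0.5529 -0.3807 -0.2121] w 45.28 gf 0.0 t 83.0
tilt fix [0.0025 0.0056]
shift total [-54.1   0.1 -11.7] -> 2 rows of [-27.1   0.   -5.9]
```

Emit:
{"api": "step_arm", "payload": {"linear": [[-27,0,-6],[-27,0,-6],[0,0,0],[0,0,0]], "delta_rot": [[0,0,0],[0,0,0],[0,0,0],[0,0,0]], "grip": [45,45,45,45]}}

```text
time_s: 83.48
tcp_pos: [0.7049, 0.1622, 0.3543]
ee_rot: [[-0.998, 0.06, -0.003], [0.06, 0.998, -0.001], [0.003, -0.001, -1.0]]
wrist_force: [-0.1, -0.9, -0.6]
gripper_width: 0.516
gripper_force: 0.0
```

```bash
python3 - <<'E'
from pnp import *
from marks import marks
from scipy.optimize import least_squares
s,c=cap('wrist','w16.png');marks(s,c)
hsv=cv2.cvtColor(c['img'],cv2.COLOR_RGB2HSV);m=((abs(hsv[:,:,0].astype(int)-72)<20)&(hsv[:,:,1]>60)).astype(np.uint8)
n,lab,sta,ce=cv2.connectedComponentsWithStats(m)
for i in range(1,n):
    if sta[i,4]<4: continue
    w=st(np.r_[atz(c,ce[i],.119,s)[:2],.119])
    if np.hypot(*w[:2])<95: print('green',ce[i],sta[i,4],'station',w.round(1),'r %.1f ang %.1f'%(np.hypot(w[0],w[1]),np.degrees(np.arctan2(w[1],w[0]))))
for nme in('lid_grip','lid'):
    for r in landmark_of('wrist',nme)[:1]:print(nme,r['score'],st(atz(c,r['point'],.155 if nme=='lid_grip' else .111,s)))
C=capture('top')
for r in landmark_of('top','guard_handle')[:1]:print(r['score'],atz(C,r['point'],.223))
C=capture('scene')
for r in landmark_of('scene','guard_handle')[:1]:print(r['score'],atz(C,r['point'],.223))
E
```

```text
marks 6 pot [0.6516 0.1657] yaw -22.37 r 0.0860 resid mm [ 0.1  0.2  0.1 -0.1 -0.   0.1 -0.2  0.   0.  -0.2 -0.  -0. ]
green [265.6667  93.2222] 27 station [-43.6 -76.1 119. ] r 87.7 ang -119.8
green [350.4054 106.4865] 37 station [-59.6  11.5 119. ] r 60.8 ang 169.0
green [402.04 142.2 ] 25 station [-43.6  76.2 119. ] r 87.8 ang 119.8
green [264.3214 160.5357] 28 station [ 22.8 -57.3 119. ] r 61.7 ang -68.3
green [351.1111 207.8148] 27 station [ 40.9  49.1 119. ] r 63.9 ang 50.2
green [296.05 232.9 ] 20 station [ 88.2   0.  119. ] r 88.2 ang 0.0
lid_grip 0.89 [ -1.0321   2.4343 155.    ]
lid 0.67 [ -0.0441   1.9901 111.    ]
0.65 [0.4316 0.4162 0.223 ]
0.67 [0.4266 0.4184 0.223 ]
```

The lid is locked: its marks are at 169, −68 and 50 degrees, with the centre within 2 mm. Now the door.

```bash
python3 - <<'E'
from h import *
plan([.4288,.4185,.36],160.9)
E
```

```text
now [0.7049 0.1625 0.3556] head 86.6 j6 -119 F [-0.6861 -0.2956  0.2414] w 44.94 gf 0.0 t 83.8
tilt fix [-0.0001 -0.0013]
turn 8 rows of -0.1621 rad (total -74.3)
shift total [-151.6  344.7   -4.4] -> 7 rows of [-21.7  49.2  -0.6]
```

Emit:
{"api": "step_arm", "payload": {"linear": [[0,0,0],[0,0,0],[0,0,0],[0,0,0],[0,0,0],[0,0,0],[0,0,0],[0,0,0],[-21.7,49.2,0],[-21.7,49.2,0]], "delta_rot": [[0,0,-0.1621],[0,0,-0.1621],[0,0,-0.1621],[0,0,-0.1621],[0,0,-0.1621],[0,0,-0.1621],[0,0,-0.1621],[0,0,-0.1621],[0,0,0],[0,0,0]], "grip": [60,60,60,60,60,60,60,60,60,60]}}

```text
time_s: 85.08
tcp_pos: [0.6257, 0.2359, 0.3549]
ee_rot: [[-0.329, -0.944, -0.002], [-0.944, 0.329, -0.0], [0.001, 0.002, -1.0]]
wrist_force: [0.1, 0.5, -0.7]
gripper_width: 0.687
gripper_force: 0.0
```

Emit:
{"api": "step_arm", "payload": {"linear": [[-21.7,49.2,0],[-21.7,49.2,0],[-21.7,49.2,0],[-21.7,49.2,0],[-21.7,49.2,0],[0,0,0],[0,0,0]], "delta_rot": [[0,0,0],[0,0,0],[0,0,0],[0,0,0],[0,0,0],[0,0,0],[0,0,0]], "grip": [60,60,60,60,60,60,60]}}

```text
time_s: 85.95
tcp_pos: [0.4296, 0.4187, 0.3559]
ee_rot: [[-0.327, -0.945, -0.001], [-0.945, 0.327, -0.0], [0.001, 0.001, -1.0]]
wrist_force: [0.4, -0.6, -0.1]
gripper_width: 0.69
gripper_force: 0.0
```

```bash
python3 - <<'E'
from h import *
s,c=cap('wrist','w17.png')
for r in landmark_of('wrist','guard_handle')[:2]:print(r['score'],r['point'],atz(c,r['point'],.223,s))
plan([.4288,.4185,.211],160.9)
E
```

```text
0.56 [323.2, 230.3] [0.4285 0.4216 0.223 ]
now [0.4303 0.4181 0.3557] head 160.8 j6 -79 F [-0.5839  0.4528 -0.5074] w 59.92 gf 0.0 t 86.0
tilt fix [ 0.0014 -0.0008]
turn 1 rows of -0.0018 rad (total -0.1)
shift total [  0.1   1.6 144.7] -> 3 rows of [ 0.   0.5 48.2]
```

Emit:
{"api": "step_arm", "payload": {"linear": [[0,1.5,45],[0,0,45],[0,0,35],[0,0,20],[0,0,0],[0,0,0],[0,0,0],[0,0,0],[0,0,0],[0,0,0]], "delta_rot": [[0,0,0],[0,0,0],[0,0,0],[0,0,0],[0,0,0],[0,0,0],[0,0,0],[0,0,0],[0,0,0],[0,0,0]], "grip": [60,60,60,60,60,10,10,10,10,10]}}

```text
time_s: 87.3
tcp_pos: [0.428, 0.4193, 0.2108]
ee_rot: [[-0.328, -0.945, -0.002], [-0.945, 0.328, 0.0], [0.001, 0.001, -1.0]]
wrist_force: [0.2, -0.4, 0.4]
gripper_width: 0.204
gripper_force: 0.0
```

Emit:
{"api": "step_arm", "payload": {"linear": [[0,0,0],[0,0,0],[9.5,1.9,0],[9.5,1.9,0],[19.2,2.9,0],[19.2,2.9,0]], "delta_rot": [[0,0,0],[0,0,0],[0,0,-0.05],[0,0,-0.05],[0,0,-0.1],[0,0,-0.1]], "grip": [10,10,10,10,10,10]}}

```text
time_s: 88.05
tcp_pos: [0.406, 0.3655, 0.2107]
ee_rot: [[-0.03, -1.0, -0.001], [-1.0, 0.03, 0.001], [-0.001, 0.001, -1.0]]
wrist_force: [2.9, 0.1, -1.4]
gripper_width: 0.153
gripper_force: 30.0
```

Emit:
{"api": "step_arm", "payload": {"linear": [[19.2,2.9,0],[19.2,2.9,0],[19.2,2.9,0],[19.2,2.9,0],[19.2,2.9,0],[19.2,2.9,0]], "delta_rot": [[0,0,-0.1],[0,0,-0.1],[0,0,-0.1],[0,0,-0.1],[0,0,-0.1],[0,0,-0.1]], "grip": [10,10,10,10,10,10]}}

```text
time_s: 88.8
tcp_pos: [0.413, 0.2504, 0.2106]
ee_rot: [[0.539, -0.842, -0.003], [-0.842, -0.539, -0.0], [-0.001, 0.002, -1.0]]
wrist_force: [-0.2, 0.9, -0.4]
gripper_width: 0.155
gripper_force: 30.0
```

Emit:
{"api": "step_arm", "payload": {"linear": [[19.2,2.9,0],[19.2,2.9,0],[19.2,2.9,0],[19.2,2.9,0],[9.5,1.9,0],[0,0,0]], "delta_rot": [[0,0,-0.1],[0,0,-0.1],[0,0,-0.1],[0,0,-0.1],[0,0,-0.05],[0,0,0]], "grip": [10,10,10,10,10,10]}}

```text
time_s: 89.55
tcp_pos: [0.4613, 0.1779, 0.2106]
ee_rot: [[0.849, -0.528, -0.003], [-0.528, -0.849, -0.002], [-0.002, 0.003, -1.0]]
wrist_force: [-1.5, -2.2, 1.3]
gripper_width: 0.152
gripper_force: 30.0
```

```bash
python3 - <<'E'
from h import *
s=sense();r=np.array(s['tcp_pos'])[:2]-[.5965,.3185];print('door',np.arctan2(-.1588,-.11)-np.arctan2(r[1],r[0]),np.hypot(*r))
plan([.4865,.1597,.211],246.8)
E
```

```text
door 0.15980879374616164 0.1950455303679984
now [0.4613 0.1779 0.2106] head -121.9 j6 18 F [-1.4709 -2.1936  1.3101] w 13.26 gf 30.0 t 89.5
tilt fix [0.0032 0.0017]
turn 1 rows of -0.1515 rad (total -8.7)
shift total [30.3  6.8 -0.4] -> 1 rows of [30.3  6.8 -0.4]
```

Emit:
{"api": "step_arm", "payload": {"linear": [[14.5,2.2,0],[10,1.7,0],[5,1,0],[3,0,0],[2,0,0],[0,0,0]], "delta_rot": [[0,0,-0.075],[0,0,-0.05],[0,0,-0.025],[0,0,0],[0,0,0],[0,0,0]], "grip": [10,10,10,10,10,10]}}

```text
time_s: 90.3
tcp_pos: [0.4855, 0.1585, 0.2105]
ee_rot: [[0.919, -0.394, -0.01], [-0.394, -0.919, -0.001], [-0.009, 0.005, -1.0]]
wrist_force: [-14.3, 0.5, 10.4]
gripper_width: 0.151
gripper_force: 30.0
```

```bash
python3 - <<'E'
from h import *
s=sense();r=np.array(s['tcp_pos'])[:2]-[.5965,.3185];print('door',np.arctan2(-.1588,-.11)-np.arctan2(r[1],r[0]),np.hypot(*r))
plan([.4865,.1597,.211],246.8)
E
```

```text
door 0.0004634921699331329 0.19475276089815338
now [0.4855 0.1585 0.2105] head -113.2 j6 31 F [-14.3271   0.4705  10.3692] w 13.18 gf 30.0 t 90.3
tilt fix [0.0049 0.0087]
turn 1 rows of -0.0003 rad (total -0.0)
shift total [ 0.4 -1.5 -0.5] -> 1 rows of [ 0.4 -1.5 -0.5]
```

Emit:
{"api": "step_arm", "payload": {"linear": [[-1.5,0,0],[0,0,0],[0,0,0],[0,0,0],[0,0,-15],[0,0,-30],[0,0,-40],[0,0,-40],[-40,0,-20],[0,0,0]], "delta_rot": [[0,0,0],[0,0,0],[0,0,0],[0,0,0],[0,0,0],[0,0,0],[0,0,0],[0,0,0],[0,0,0],[0,0,0]], "grip": [10,60,60,60,60,60,60,60,60,60]}}

```text
time_s: 91.55
tcp_pos: [0.4515, 0.1755, 0.3593]
ee_rot: [[0.92, -0.392, 0.004], [-0.392, -0.92, 0.004], [0.002, -0.005, -1.0]]
wrist_force: [0.7, -0.2, 0.1]
gripper_width: 0.686
gripper_force: 0.0
```

```bash
python3 - <<'E'
from pnp import *
from marks import marks
s,c=cap('wrist','w18.png');marks(s,c)
for l,z in(('guard_handle',.223),('lid_grip',.155)):
    for r in landmark_of('wrist',l)[:1]:w=atz(c,r['point'],z,s);print(l,r['score'],w,st(w))
for n in('top','scene'):
    C=capture(n)
    for r in landmark_of(n,'guard_handle')[:1]:print(n,r['score'],st(atz(C,r['point'],.223)))
print(sense()['wrist_force'],sense()['time_s'])
E
```

```text
marks 3 pot [0.6516 0.1657] yaw -22.43 r 0.0861 resid mm [ 0. -0.  0. -0. -0.  0.]
guard_handle 0.76 [0.487  0.1565 0.223 ] [-148.6225  -71.186   223.    ]
lid_grip 0.61 [0.6542 0.1661 0.155 ] [  2.3138   1.3935 155.    ]
scene 0.76 [-150.0404  -70.2979  223.    ]
[ 0.7844 -0.5947  0.6408] 91.9
```

```bash
python3 -c "
from station import finish_job;print(finish_job())"
```

```text
the job is handed in; nothing more can be done
None
```

I handed the job in at about 92 s, and it gave no verdict. My last measurements showed all four blocks in the pot (one lying flat after it jammed and I re-placed it), the lid twisted about 70° onto its stop, the door shut to about 0.01 rad, and the arm clear.

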